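# Set up the pegged recipe rest on the kitchen island

### The job

Set up the recipe rest: fit every peg from the storage block fully home into a hole of its own in the batten near the board's lower edge (the holes are not marked, so feel for them with the peg's tip), lay the phone screen up across the middle of the board with its long lower edge against the pegs, and leave the board sloping at 45 degrees and turned square to the front edge of the island. Leave everything else on the worktop where it stands.

Things in the scene. Friction and masses are not known exactly. Their poses are not given: they have to be found in the camera images.
- worktop (a point): point on the wooden worktop of the kitchen island (top at z = 0), 0.5 m ahead of the robot. Its axes are the world's and the worktop's: the island's front edge, on the robot's side where the cook stands, runs along y.
- foot: round iron foot of the recipe rest, fixed to the worktop, 160 mm across, 18 mm high. Origin: centre of its underside, on the vertical swivel axis. On it turns a small round turntable (124 mm across) that carries the board.
- turntable (a joint): swivel of the turntable on the foot, rad, -0.9 to 0.9, positive anticlockwise from above; 0 when the board's up-slope direction (board_face x) lies along the foot's x axis. Stiff: stays where it is left, takes about 0.6 N m to turn.
- board (a joint): tilt of the board, rad: 0 = lying flat (its lower stop), 1.3 = its upper stop; the value is the slope from the horizontal. Friction hinge: stays where it is left; takes about 2.6 N m to raise from flat and about 1 N m to push down.
- board_hinge (a point): midpoint of the board's hinge axis, which is level and runs along the board's y, 85 mm from the swivel axis on the side of the board's lower (front) edge, 44.5 mm above the worktop. It lies 35 mm down the slope from board_face and 24 mm below the face. Same axes as board_face.
- board_face (a point): point on the face of the wooden board (240 mm wide, 24 mm thick; face 68.5 mm above the worktop when flat), midway across it, on the centreline of the peg row. x: up the slope, away from the lower edge; y: across, to the left when looking up the slope; z: out of the face. The board spans x = -55 to 169 mm; flat wood up to x = 110, then a hand hole to x = 147 (y = -68 to 68), then the grip bar.
- peg_row (a point): same point and axes as board_face. The batten, a strip flush with the face, x = -17 to 17 mm, 268 mm long, is fixed up to 9 mm off centre, differently each start. Four blind holes at x = 0: 17.2 mm wide, 18 deep, 1 mm chamfer, unmarked, unevenly spaced: two left and two right of y = 0, outer ones 60 to 83 mm from it, inner 13 to 38 mm, neighbours 44 mm or more apart.
- board_bar (a point): centre of the grip bar of the board, a level round wooden bar 18 mm in diameter, free for 136 mm along the board's y, at the board's upper edge; 191 mm up the slope from the hinge axis, 12 mm below the level of the face. Fingers can pinch it from above, one through the hand hole and one beyond the edge. Same axes as board_face.
- block: storage block of pale wood, 235 x 60 x 45 mm, fixed, with a row of four wells along its x axis at x = -78, -26, 26, 78 mm, 18 mm in diameter and 32 mm deep. Two to four pegs stand in it, the other wells are empty. Origin: centre of its underside.
- peg1: loose round wooden stop peg (absent in some starts: None), 16 mm in diameter, 95 mm long, 30 g; it stands in a well of the block, 63 mm of it showing. Origin: centre of its lower end, the nose, which tapers over 5.5 mm to a flat 8 mm across; z runs along the peg to its plain end.
- peg2: loose round wooden stop peg (absent in some starts: None), 16 mm in diameter, 95 mm long, 30 g; it stands in a well of the block, 63 mm of it showing. Origin: centre of its lower end, the nose, which tapers over 5.5 mm to a flat 8 mm across; z runs along the peg to its plain end.
- peg3: loose round wooden stop peg (absent in some starts: None), 16 mm in diameter, 95 mm long, 30 g; it stands in a well of the block, 63 mm of it showing. Origin: centre of its lower end, the nose, which tapers over 5.5 mm to a flat 8 mm across; z runs along the peg to its plain end.
- peg4: loose round wooden stop peg (absent in some starts: None), 16 mm in diameter, 95 mm long, 30 g; it stands in a well of the block, 63 mm of it showing. Origin: centre of its lower end, the nose, which tapers over 5.5 mm to a flat 8 mm across; z runs along the peg to its plain end.
- phone: rugged phone in a black rubber bumper, 66 x 168 x 15 mm (its x, y, z), 0.2 to 0.3 kg, lying on the worktop screen up. Origin: centre of its underside; z points out of the screen.
- pepper_mill: wooden pepper mill, 178 mm tall; bystander, not part of the job. Origin: its underside.
- mug: white mug, 95 mm tall; bystander, not part of the job. Origin: its underside.
- coaster_a: round black coaster, 100 mm across; bystander, not part of the job. Origin: its underside.
- oil: green glass oil bottle, 210 mm tall; bystander, not part of the job. Origin: its underside.
- jar: glass jar with a steel lid, 120 mm tall; bystander, not part of the job. Origin: its underside.

How it is judged:
By the outcome, as a careful person would: the job done as asked, in the order asked, and still so for the second after the job is handed in, with the robot touching nothing.
Of peg1, peg2, peg3, peg4 only 2 to 4 are there at a start; the rules pass over those that are not, and their reading is None.
At some moment in a run one of phone may be knocked a few centimetres aside while the robot is not near it.
It also fails if it takes over 210 s, if anything falls off the work surface, if the arm or the gripper's body presses on something with over 40 N, if the wrist force passes 120 N, or if a joint passes its speed limit or range.

### The arm

A 6-joint arm with a two-finger parallel gripper is mounted at the origin on the work surface. World frame = base frame: x ahead of the robot, y to its left, z up, the work surface at z = 0. Lengths are in mm, angles in degrees, forces in N, time in s.
With the tool pointing down it reaches from about 300 to 850 mm from the base axis. Payload 4.2 kg.
Tool frame: the origin (TCP) lies at the very end of the fingers, on their centre line; the grasp point (between the pads) lies 19 mm behind it; z points along the fingers, y is the direction in which the jaws open and shut (so a half turn about z gives the same grasp; the last joint's range is limited). The gripper opens to 91 mm and grips with 3 to 60 N. Pads are 32 mm wide; open, the fingers measure 118 mm over their backs; the gripper's body (76 mm by 178 mm) begins 60 mm behind the grasp point.
Start: joints at [-65.374, 18.312, 89.639, -0, 72.044, -1.146], TCP at [250.007, -517.822, 213.976] pointing down, gripper open.
Joint ranges: [-177.97, 177.97], [-48.28, 115.42], [12.27, 149.76], [-77.06, 257.06], [2.81, 150.46], [-146.56, 146.56]. Speed limits (degrees/s): [147.25, 147.25, 180, 180, 180, 180].

### API

Orientations are given as [roll, pitch, yaw] about the fixed x, y, z axes, in that order (R = Rz(yaw) Ry(pitch) Rx(roll)).
In Python, from workcell import monitor, eyes, job gives the robot as it stands.
- The arm moves only by the tool move_arm, never from a script. Its argument "increments" is a list that holds one entry, the list of rows, each a list of 7 numbers: the opening, from 0 (shut) to 1 (fully open), then the shift along the tool's x, y, z in cm, then the turn, a rotation vector about the tool's x, y, z in rad. In form: [[[jaw, x, y, z, ax, ay, az], ...]]. A call has 1 to 12 rows; each row shifts and turns the pose as measured when the row begins, along the tool's axes as they then stand; what a row does not reach is not made up. A row lasts 1/8 s, in which the tool goes at most 62.5 mm and 10.7 degrees, less where a joint would pass 70% of its speed; a pose out of reach is approached as far as the arm can. A call is refused whole if a number of a shift passes 6.25 or a number of a turn 0.188, either way. A call with a gripper value outside its range is refused whole. The fingers move at their own pace and stop on an object; "force" is the grip in N (left out, the last holds). Time passes only in rows, so rows that do not move let the fingers close. It gives the time, the measured TCP pose, the force and the opening at its end, in the units of the state.
- monitor.state(): the state, without advancing time (a new reading comes with each control period).
- eyes.grab_frame(name): name is "scene" or "top"; returns a dict with "color" (420x560x3 uint8, red, green, blue), "z_map" (420x560 float32, mm along the optical axis (not along the pixel's ray), 0 where there is no reading), "camera_matrix" (3x3 intrinsics, pixels), "rvec" (rotation vector, rad) and "tvec" (3), from world to camera coordinates, as OpenCV has them. Camera axes: x right, y down, z forward; pixel columns grow to the right and rows downward; lengths in mm; the calibration is good to about 2 mm. A picture is of the moment at which its call begins.
- job.job_done(): hands the job in, once; it reports no verdict.
The state is a dict: "time_s": time; "qpos": joint angles; "qvel": joint speeds; "effort": joint torques, N m; "ee_pos": TCP position; "ee_rot": TCP orientation; "force": force on the tool from outside, world axes, zero at the start; "torque": the same for the moment, N m; "gripper_width": finger opening in mm.
Only numpy, scipy, OpenCV 4.12 (cv2) and the standard library are available. Lean on these libraries where they do the work, as an engineer would, in place of code of your own. Each camera call takes 0.05 s, during which the arm holds its last target. There are 200 camera calls.

## Working session

There is one attempt and no reset: what is moved stays moved. The work goes in short steps, Python scripts to look and compute and a tool call to move; the robot and the scene stay as the last step left them, time stands still between calls to the robot, and variables do not carry over. Pictures are saved under pics/ and viewed, about 12 in all and at most 16, crops included, and the job is handed in when it is done.

Besides the shell and the picture viewer there is one more tool, called after "Request:" by a JSON object that holds its "name" and its "arguments", one argument or row to a line. move_arm: Moves the arm, as the interface text tells. Its arguments: {"type":"object","properties":{"increments":{"type":"array"},"force":{"type":"number"}},"required":["increments"]}

```bash
mkdir -p pics; ls; cat > h.py <<'E'
import numpy as np, cv2
from workcell import monitor, eyes, job
from scipy.spatial.transform import Rotation as R
def grab(n):
    f=eyes.grab_frame(n); f['R']=cv2.Rodrigues(np.array(f['rvec'],float))[0]; f['t']=np.array(f['tvec'],float).ravel(); f['K']=np.array(f['camera_matrix'],float); return f
def cloud(f):
    z=f['z_map']; v,u=np.indices(z.shape); K=f['K']
    p=np.stack([(u-K[0,2])/K[0,0]*z,(v-K[1,2])/K[1,1]*z,z],-1)
    w=(p-f['t'])@f['R']; w[z==0]=np.nan; return w
def onplane(f,u,v,h):
    d=f['R'].T@np.linalg.solve(f['K'],[u,v,1.]); c=-f['R'].T@f['t']; return c+d*(h-c[2])/d[2]
def proj(f,P):
    p=f['K']@(f['R']@np.array(P,float)+f['t']); return p[:2]/p[2]
def save(f,name,crop=None,s=1):
    im=f['color'][...,::-1]
    if crop: a,b,c,d=crop; im=im[b:d,a:c]
    cv2.imwrite('pics/'+name,cv2.resize(im,None,fx=s,fy=s,interpolation=cv2.INTER_CUBIC))
E
python3 - <<'E'
from h import *
for n in ('scene','top'):
    f=grab(n); save(f,n+'0.png',s=1.42); print(n,f['K'].tolist(),(-f['R'].T@f['t']).round(),f['R'].round(2).tolist())
    np.savez(n+'0.npz',**{k:np.array(v) for k,v in f.items()})
print(monitor.state())
E
```

```text
pics
scene [[516.4354426421554, 0.0, 279.74856185309926], [0.0, 516.4354426421554, 201.87875746862937], [0.0, 0.0, 1.0]] [1083. -690.  795.] [[0.83, 0.56, -0.01], [0.36, -0.55, -0.75], [-0.43, 0.62, -0.66]]
top [[447.45437568720644, 0.0, 277.14499655073706], [0.0, 447.45437568720644, 206.22353577547588], [0.0, 0.0, 1.0]] [ 433.  -16. 1016.] [[-0.01, -1.0, -0.04], [-0.99, 0.01, -0.14], [0.14, 0.04, -0.99]]
{'time_s': 0.1, 'qpos': array([-6.53740723e+01,  1.83485011e+01,  8.96978730e+01,  4.31961578e-04,
        7.20442301e+01, -1.14537750e+00]), 'qvel': array([ 0.02149599, -0.06977489, -0.08121129,  0.10506454, -0.0410884 ,
        0.0565667 ]), 'effort': array([ 8.78256305e-04, -4.13333094e+01, -2.32509971e+01,  7.29198684e-02,
        4.21956251e-02, -4.55274585e-05]), 'ee_pos': array([ 249.8229937 , -517.40492014,  213.20956683]), 'ee_rot': array([-1.79909422e+02, -2.22174345e-03,  2.57711700e+01]), 'force': array([-0.31365837,  0.34257457,  0.60003401]), 'torque': array([ 0.00386361, -0.01511464, -0.0408737 ]), 'gripper_width': 91.20021048785371}
```

View pics/top0.png

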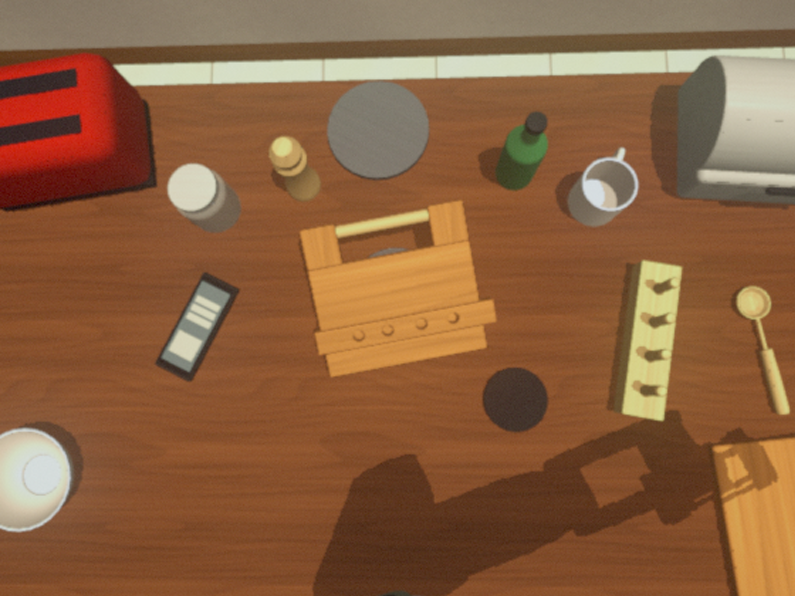

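View pics/scene0.png

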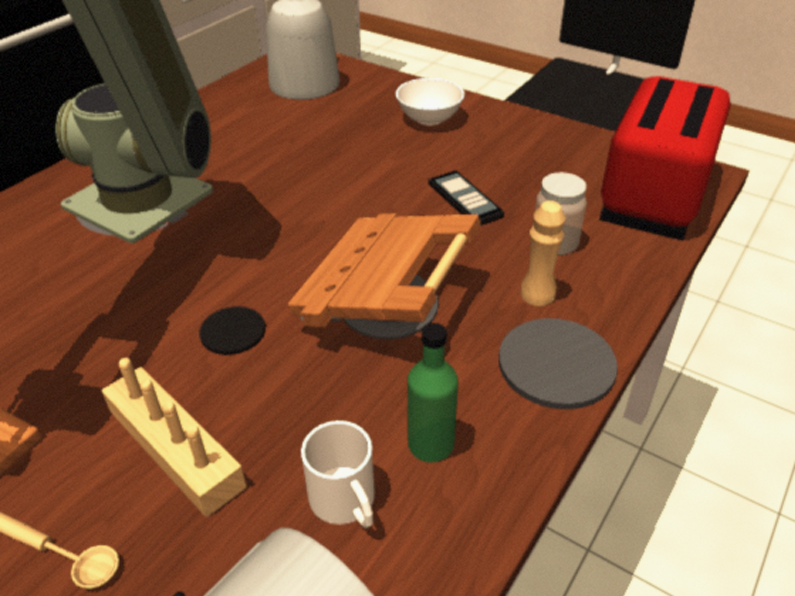

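Top view (1.42x) shows: the board at about (400,290), turned slightly, with four dark spots along its batten at (358,336), (388,330), (421,323), (453,317). Four pegs stand in the block near (650,340), and the phone is at (198,327). The scene view agrees: the board is already sloped. Next I measure these.

```bash
cat > meas.py <<'E'
from h import *
f=grab('top'); W=cloud(f); hsv=cv2.cvtColor(f['color'],cv2.COLOR_RGB2HSV)
s=1.42
def box(x0,y0,x1,y1):
    m=np.zeros(W.shape[:2],bool); m[int(y0/s):int(y1/s),int(x0/s):int(x1/s)]=1; return m
# block top
Z=W[...,2]
m=box(600,240,710,440)&(abs(Z-45)<6)
u8=m.astype('uint8'); n,l,st,c=cv2.connectedComponentsWithStats(u8); k=1+st[1:,4].argmax()
pts=W[l==k][:,:2].astype('f4'); r=cv2.minAreaRect(pts); print('block',r,np.median(Z[l==k]))
# peg tops
m=box(600,240,710,440)&(Z>95)
n,l,st,c=cv2.connectedComponentsWithStats(m.astype('uint8'))
for k in range(1,n):
    if st[k,4]>3: print('peg',W[l==k].mean(0).round(1),st[k,4],W[l==k][:,2].max().round(1))
# board face plane
m=box(315,270,475,305)&(Z>40)
P=W[m]; c=P.mean(0)
for _ in range(3):
    u,sv,vt=np.linalg.svd(P-c,full_matrices=False); nrm=vt[2]*np.sign(vt[2,2]); d=(P-c)@nrm; P=P[abs(d)<5]; c=P.mean(0)
print('face n',nrm.round(3),'c',c.round(1),'std',d.std().round(2),'tilt',np.degrees(np.arccos(nrm[2])).round(2),'yaw',np.degrees(np.arctan2(-nrm[1],-nrm[0])).round(2))
ux=np.array([-nrm[0],-nrm[1],0]);ux/=np.linalg.norm(ux);X=np.cos(np.arccos(nrm[2]))*ux+np.array([0,0,np.sin(np.arccos(nrm[2]))]);Y=np.cross(nrm,X)
# board outline in board coordinates
m=box(290,190,510,390)&(abs((W-c)@nrm)<5)
n_,l,st,cc=cv2.connectedComponentsWithStats(m.astype('uint8')); k=1+st[1:,4].argmax()
q=(W[l==k]-c); bx=q@X; by=q@Y
print('bx range',np.percentile(bx,[.3,99.7]).round(1),'by range(upper part)',[np.percentile(by[(bx>-25)&(bx<20)],p).round(1) for p in (.5,99.5)],'lower y', [np.percentile(by[abs(bx-bx.min())<14],p).round(1) for p in (1,99)])
for t in range(-120,80,8): 
    a=by[abs(bx-t)<4]
    if len(a)>5: print(t,a.min().round(),a.max().round(),end='; ')
print()
def ray(u,v):
    d=f['R'].T@np.linalg.solve(f['K'],[u,v,1.]); o=-f['R'].T@f['t']; p=o+d*((c-o)@nrm)/(d@nrm); return p
for u,v in ((358,336),(388,330),(421,323),(453,317)):
    p=ray(u/s,v/s); print('spot',p.round(1),'b',((p-c)@X).round(1),((p-c)@Y).round(1), 'depth off',((W[int(v/s),int(u/s)]-c)@nrm).round(1))
# phone
m=box(140,260,260,400)&(hsv[...,2]<70)
m=box(140,260,260,400)&(Z>8)&(Z<25)
n_,l,st,cc=cv2.connectedComponentsWithStats(m.astype('uint8')); k=1+st[1:,4].argmax()
print('phone',cv2.minAreaRect(W[l==k][:,:2].astype('f4')),np.median(Z[l==k]))
save(f,'board.png',(210,140,355,270),5)
E
python3 meas.py
```

```text
block ((499.0252685546875, -368.6665344238281), (62.12232971191406, 235.72967529296875), 79.34672546386719) 43.24588341411486
peg [ 574.5 -381.3  104.7] 57 108.7
peg [ 523.8 -371.5  104.3] 59 109.5
peg [ 472.8 -361.8  104.5] 59 109.6
peg [ 422.  -352.3  104.6] 59 110.5
face n [-0.3   -0.054  0.952] c [575.9  19.8  95.7] std 1.57 tilt 17.75 yaw 10.21
bx range [-117.3  104.4] by range(upper part) [np.float64(-119.1), np.float64(117.8)] lower y [np.float64(-117.6), np.float64(116.4)]
-120 -119.0 118.0; -112 -119.0 119.0; -104 -120.0 119.0; -96 -120.0 119.0; -88 -120.0 118.0; -80 -140.0 127.0; -72 -140.0 128.0; -64 -140.0 128.0; -56 -139.0 127.0; -48 -140.0 127.0; -40 -120.0 119.0; -32 -120.0 118.0; -24 -119.0 118.0; -16 -120.0 119.0; -8 -120.0 119.0; 0 -121.0 119.0; 8 -121.0 119.0; 16 -120.0 119.0; 24 -121.0 119.0; 32 -120.0 119.0; 40 -120.0 119.0; 48 -119.0 119.0; 56 -120.0 118.0; 64 -120.0 119.0; 72 -121.0 119.0; 
spot [504.7  73.7  76.3] b -63.6 65.6 depth off -19.2
spot [513.2  29.   76.4] b -63.1 20.2 depth off -16.7
spot [523.  -20.   76.7] b -62.1 -29.9 depth off -17.1
spot [531.5 -67.5  76.7] b -62.2 -78.1 depth off -17.5
phone ((528.177490234375, 339.7926025390625), (68.21923065185547, 167.76947021484375), 63.21581268310547) 14.536031992191884
```

```bash
cat >> meas.py <<'E'
print('--- holes')
m=box(290,190,510,390)&(((W-c)@nrm)<-6)&(abs((W-c)@X+62.5)<14)&(abs((W-c)@Y)<100)
g=cv2.cvtColor(f['color'],cv2.COLOR_RGB2GRAY)
n_,l,st,cc=cv2.connectedComponentsWithStats(m.astype('uint8'))
for k in range(1,n_):
    if st[k,4]>8:
        p=ray(*cc[k]); vs,us=np.where(l==k); Q=np.array([ray(u,v)-c for u,v in zip(us,vs)])
        print(cc[k].round(1),st[k,4],p.round(1),'b',((p-c)@X).round(1),((p-c)@Y).round(1),'ext x',(Q@X).min().round(1),(Q@X).max().round(1),'y',(Q@Y).min().round(1),(Q@Y).max().round(1))
np.savez('board.npz',c=c,X=X,Y=Y,n=nrm)
E
cat >> h.py <<'E'
def plan(p,Rt):
    """delta from the current pose, tool axes: shift (cm) before turning, then turn (rad)"""
    s=monitor.state(); Rc=R.from_euler('xyz',s['ee_rot'],degrees=True)
    d=Rc.inv().apply(np.array(p)-s['ee_pos'])/10; rv=(Rc.inv()*Rt).as_rotvec()
    d2=Rt.inv().apply(np.array(p)-s['ee_pos'])/10
    print('t %.2f'%s['time_s'],'pos',s['ee_pos'].round(1),'rot',s['ee_rot'].round(2),'F',s['force'].round(1),'w %.1f'%s['gripper_width'])
    print('shift cm',d.round(3),'turn',rv.round(3),'| shift after turn',d2.round(3))
def down(yaw): return R.from_euler('xyz',[180,0,yaw],degrees=True)
E
python3 meas.py | sed -n '/holes/,$p'
python3 -c "
from h import *
plan([422.3,-354.3,190],down(-10.65))"
```

```text
--- holes
[319.1 223.4] 46 [531.1 -67.6  76.6] b -62.4 -78.3 ext x -69.9 -54.7 y -86.3 -71.0
[296.6 227.8] 45 [522.3 -20.4  76.5] b -62.8 -30.3 ext x -70.1 -56.2 y -37.9 -22.3
[272.9 232. ] 45 [513.9  29.7  76.6] b -62.4 20.5 ext x -69.5 -53.5 y 13.3 28.6
[252.5 236. ] 44 [506.   72.8  76.5] b -62.7 64.4 ext x -69.6 -55.7 y 56.7 72.0
t 0.20 pos [ 249.9 -517.6  213.5] rot [-179.94    0.     25.77] F [-0.2  1.  -0.9] w 91.6
shift cm [22.627 -7.205  2.355] turn [-0.001  0.     0.636] | shift after turn [ 13.928 -19.233   2.348]
```

View pics/board.png

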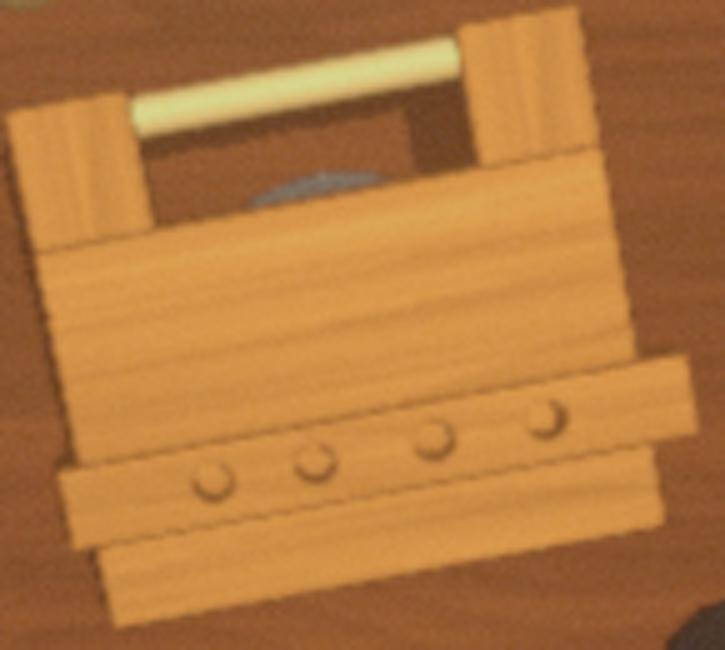

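The crop shows four round holes in the batten, at (213,481), (315,461), (434,440) and (546,418). The depth map shows each one about 17 mm deep. I'll move to the first peg.

Request:
{"name": "move_arm", "arguments": {
  "increments": [
    [[1,4.525,-1.44,0.47,0,0,0],[1,4.525,-1.44,0.47,0,0,0],[1,4.525,-1.44,0.47,0,0,0],[1,4.525,-1.44,0.47,0,0,0],[1,4.525,-1.44,0.47,0,0,0],[1,0,0,0,0,0,0.159],[1,0,0,0,0,0,0.159],[1,0,0,0,0,0,0.159],[1,0,0,0,0,0,0.159],[1,0,0,0,0,0,0]]
  ],
  "force": 40
}}

```text
time_s: 1.45
ee_pos: [427.5, -348.6, 186.7]
ee_rot: [-179.9, 0.2, -11.8]
force: [-0.7, 0.3, 0.0]
gripper_width: 91.4
```

```bash
python3 -c "
from h import *
plan([422.3,-354.3,70],down(-10.65))"
```

```text
t 1.45 pos [ 427.5 -348.6  186.7] rot [-179.87    0.2   -11.76] F [-0.7  0.3  0. ] w 91.4
shift cm [-0.353  0.694 11.674] turn [-0.002  0.003 -0.019] | shift after turn [-0.406  0.659 11.675]
```

Request:
{"name": "move_arm", "arguments": {
  "increments": [
    [[1,-0.38,0.67,0,0,0,-0.019],[1,0,0,3,0,0,0],[1,0,0,3,0,0,0],[1,0,0,3,0,0,0],[1,0,0,2.3,0,0,0],[1,0,0,0.2,0,0,0]]
  ]
}}

```text
time_s: 2.2
ee_pos: [420.8, -357.1, 69.5]
ee_rot: [-180.0, 0.1, -9.8]
force: [0.0, 0.7, 1.0]
gripper_width: 91.5
```

```bash
python3 -c "
from h import *
plan([422.3,-354.3,70],down(-10.65))"
```

```text
t 2.20 pos [ 420.8 -357.1   69.5] rot [-1.80e+02  9.00e-02 -9.81e+00] F [0.  0.7 1. ] w 91.5
shift cm [ 0.099 -0.305 -0.048] turn [0.    0.002 0.015] | shift after turn [ 0.094 -0.306 -0.048]
```

Request:
{"name": "move_arm", "arguments": {
  "increments": [
    [[1,0.09,-0.27,0,0,0,0.014],[1,0,0,0,0,0,0],[0,0,0,0,0,0,0],[0,0,0,0,0,0,0],[0,0,0,0,0,0,0],[0,0,0,0,0,0,0],[0,0,0,0,0,0,0],[0,0,0,0,0,0,0]]
  ]
}}

```text
time_s: 3.2
ee_pos: [423.8, -356.3, 73.1]
ee_rot: [179.8, -0.2, -10.6]
force: [0.1, -0.0, -1.1]
gripper_width: 34.2
```

Request:
{"name": "move_arm", "arguments": {
  "increments": [
    [[0,0,0,0,0,0,0],[0,0,0,0,0,0,0]]
  ]
}}

```text
time_s: 3.45
ee_pos: [423.7, -356.1, 73.0]
ee_rot: [179.8, -0.2, -10.6]
force: [-0.0, 0.8, 0.6]
gripper_width: 15.2
```

Request:
{"name": "move_arm", "arguments": {
  "increments": [
    [[0,0,0,-3,0,0,0],[0,0,0,-5,0,0,0],[0,0,0,-5,0,0,0],[0,1,-5,-2,0,0,0],[0,1,-6,0,0,0,0],[0,1,-6,0,0,0,0],[0,1,-6,0,0,0,0],[0,1,-6,0,0,0,0]]
  ]
}}

```text
time_s: 4.45
ee_pos: [529.4, -76.6, 227.5]
ee_rot: [179.8, -0.5, -11.1]
force: [1.1, -1.4, -0.8]
gripper_width: 15.7
```

Request:
{"name": "move_arm", "arguments": {
  "increments": [
    [[0,0,0,0,0,0,-0.175],[0,0,0,0,0,0,-0.175],[0,0,0,0,0,0,-0.175],[0,0,0,0,0,0,-0.175],[0,0,0,0,0,0,-0.175],[0,0,0,0,0,0,-0.175],[0,0,0,0,0,0,-0.175],[0,0,0,0,0,0,-0.175],[0,0,0,0,0,0,-0.175],[0,0,0,0,0,0,-0.175],[0,0,0,0,0,0,-0.15]]
  ]
}}

```text
time_s: 5.82
ee_pos: [529.2, -70.3, 225.7]
ee_rot: [179.8, 0.2, 102.0]
force: [0.6, -0.4, -0.1]
gripper_width: 15.4
```

```bash
cat >> h.py <<'E'
HY=[-78.5,-30.2,20.8,64.4]
def hole(i,h,off=0.,dx=0.):
    """TCP target over hole i: h mm off the face, peg sitting off mm along tool x"""
    b=np.load('board.npz'); Rt=R.from_matrix(np.stack([b['Y'],b['X'],-b['n']],1))
    P=b['c']+(-62.5+dx)*b['X']+HY[i]*b['Y']; plan(P+b['n']*h-off*b['Y'],Rt)
E
python3 -c "
from h import *
hole(3,75,-1.7)"
```

```text
t 5.83 pos [529.2 -70.3 225.7] rot [179.79   0.22 101.97] F [ 0.6 -0.4 -0.1] w 15.4
shift cm [14.761 -1.599  7.706] turn [-0.307 -0.002  0.034] | shift after turn [14.67  -4.346  6.762]
```

Request:
{"name": "move_arm", "arguments": {
  "increments": [
    [[0,0,0,0,-0.153,0,0.017],[0,0,0,0,-0.153,0,0.017],[0,4.8,-1.45,1,0,0,0],[0,4.8,-1.45,1,0,0,0],[0,4.8,-1.45,1,0,0,0],[0,0,0,1.5,0,0,0],[0,0,0,1.5,0,0,0]]
  ]
}}

```text
time_s: 6.7
ee_pos: [480.3, 70.1, 153.9]
ee_rot: [161.5, -0.0, 99.9]
force: [-0.4, 0.5, -1.2]
gripper_width: 15.2
```

```bash
python3 -c "
from h import *
hole(3,75,-1.7)"
```

```text
t 6.70 pos [480.3  70.1 153.9] rot [ 1.6155e+02 -5.0000e-02  9.9870e+01] F [-0.4  0.5 -1.2] w 15.2
shift cm [0.002 0.093 0.656] turn [ 0.011  0.    -0.003] | shift after turn [0.002 0.1   0.655]
```

Request:
{"name": "move_arm", "arguments": {
  "increments": [
    [[0,0,0.1,0.9,0.011,0,0],[0,0,0,0.9,0,0,0],[0,0,0,0,0,0,0]]
  ]
}}

```text
time_s: 7.08
ee_pos: [486.7, 71.2, 135.6]
ee_rot: [162.3, -0.0, 99.9]
force: [-0.4, 0.1, -0.2]
gripper_width: 15.1
```

```bash
python3 -c "
from h import *
hole(3,60,-1.7)"
```

```text
t 7.08 pos [486.7  71.2 135.6] rot [ 1.6233e+02 -5.0000e-02  9.9880e+01] F [-0.4  0.1 -0.2] w 15.1
shift cm [0.002 0.045 0.215] turn [-0.002 -0.    -0.003] | shift after turn [0.001 0.044 0.215]
```

Request:
{"name": "move_arm", "arguments": {
  "increments": [
    [[0,0,0.04,0.4,0,0,0],[0,0,0,0.4,0,0,0],[0,0,0,0.4,0,0,0]]
  ]
}}

```text
time_s: 7.45
ee_pos: [490.3, 71.9, 124.3]
ee_rot: [162.4, -0.1, 99.8]
force: [-1.5, 2.2, -0.8]
gripper_width: 15.2
```

```bash
python3 -c "
from h import *
hole(3,42,-1.7)"
```

```text
t 7.45 pos [490.3  71.9 124.3] rot [ 1.6236e+02 -1.2000e-01  9.9800e+01] F [-1.5  2.2 -0.8] w 15.2
shift cm [-0.004  0.048  0.823] turn [-0.003 -0.001 -0.004] | shift after turn [-0.004  0.046  0.823]
```

Request:
{"name": "move_arm", "arguments": {
  "increments": [
    [[0,0,0,0.3,0,0,0],[0,0,0,0.3,0,0,0],[0,0,0,0.2,0,0,0]]
  ]
}}

```text
time_s: 7.82
ee_pos: [492.8, 72.5, 117.4]
ee_rot: [162.3, -0.1, 99.8]
force: [-13.5, 0.8, 24.5]
gripper_width: 15.1
```

```bash
python3 -c "
from h import *
hole(3,42,-1.7)"
```

```text
t 7.83 pos [492.8  72.5 117.4] rot [ 1.6232e+02 -1.3000e-01  9.9810e+01] F [-13.5   0.8  24.5] w 15.1
shift cm [-0.024  0.008  0.091] turn [-0.002 -0.001 -0.004] | shift after turn [-0.024  0.007  0.091]
```

Request:
{"name": "move_arm", "arguments": {
  "increments": [
    [[0.5,0,0,0,0,0,0],[0.5,0,0,0,0,0,0],[0.5,0,0,0,0,0,0],[0.5,0,0,0,0,0,0],[0.6,0,0,-1,0,0,0],[1,0,0,-4,0,0,0],[1,0,0,-5,0,0,0],[1,0,0,0,0.153,0,0],[1,0,0,0,0.153,0,0]]
  ]
}}

```text
time_s: 8.95
ee_pos: [460.1, 65.9, 220.3]
ee_rot: [179.9, -0.0, 99.8]
force: [-0.1, 0.0, 0.2]
gripper_width: 90.4
```

```bash
python3 meas.py | grep -v '^-\|spot' ; python3 -c "
from h import *
plan([473.4,-363.9,190],down(-10.65))"
```

```text
block ((498.725830078125, -368.4210510253906), (62.0576286315918, 234.97169494628906), 79.26972198486328) 43.21882175292011
peg [ 574.8 -381.4  104.6] 56 109.1
peg [ 523.7 -371.6  105. ] 56 109.8
peg [ 472.7 -361.7  104.2] 60 109.3
face n [ 0.979 -0.102  0.179] c [538.7  25.1 334.2] std 2.67 tilt 79.68 yaw 174.07
bx range [-345.   263.7] by range(upper part) [np.float64(-85.3), np.float64(-23.9)] lower y [np.float64(-176.2), np.float64(-144.9)]
0 -72.0 -26.0; 8 -87.0 -22.0; 
phone ((528.3966064453125, 340.11346435546875), (66.40001678466797, 167.67120361328125), 63.403926849365234) 14.606844895103762
t 9.00 pos [464.3  66.6 220.2] rot [179.87  -0.    99.8 ] F [6.8 1.3 0.2] w 90.9
shift cm [-42.573  -6.435   2.998] turn [ 0.002 -0.002  1.928] | shift after turn [ 8.849 42.136  3.015]
```

Request:
{"name": "move_arm", "arguments": {
  "increments": [
    [[1,-6,-0.92,0.3,0,0,0],[1,-6,-0.92,0.3,0,0,0],[1,-6,-0.92,0.3,0,0,0],[1,-6,-0.92,0.3,0,0,0],[1,-6,-0.92,0.3,0,0,0],[1,-6,-0.92,0.3,0,0,0],[1,-6,-0.9,0.3,0,0,0]]
  ]
}}

```text
time_s: 9.88
ee_pos: [476.3, -365.8, 200.6]
ee_rot: [179.0, 0.3, 100.4]
force: [0.5, 0.1, 0.2]
gripper_width: 91.1
```

Request:
{"name": "move_arm", "arguments": {
  "increments": [
    [[1,0,0,0,0,0,0.175],[1,0,0,0,0,0,0.175],[1,0,0,0,0,0,0.175],[1,0,0,0,0,0,0.175],[1,0,0,0,0,0,0.175],[1,0,0,0,0,0,0.175],[1,0,0,0,0,0,0.175],[1,0,0,0,0,0,0.175],[1,0,0,0,0,0,0.175],[1,0,0,0,0,0,0.175],[1,0,0,0,0,0,0.15]]
  ]
}}

```text
time_s: 11.25
ee_pos: [471.7, -369.6, 200.6]
ee_rot: [179.7, -1.9, -12.6]
force: [-0.1, 0.3, 0.3]
gripper_width: 91.0
```

```bash
sed -i "s/&(Z>40)$/\&(Z>40)\&(Z<125)/; s/^np.savez('board.npz'.*/if abs(nrm[2])>.6 and d.std()<2: np.savez('board.npz',c=c-X*(62.5-62.5),X=X,Y=Y,n=nrm)/" meas.py; python3 meas.py | grep -v '^-\|spot' ; python3 -c "
from h import *
plan([473.4,-363.9,70],down(-10.65))"
```

```text
block ((498.8938903808594, -368.4104309082031), (62.4841423034668, 235.47146606445312), 79.4043197631836) 43.1695022882039
peg [ 574.5 -381.2  104.4] 58 109.9
peg [ 480.6 -301.1  316.8] 1766 349.1
face n [-0.299 -0.052  0.953] c [576.   19.7  95.6] std 1.62 tilt 17.67 yaw 9.9
bx range [-117.2  104.3] by range(upper part) [np.float64(-119.1), np.float64(117.6)] lower y [np.float64(-117.7), np.float64(116.5)]
phone ((528.0774536132812, 339.8770751953125), (67.47721099853516, 167.99172973632812), 63.45016098022461) 14.519334857177284
[318.8 223.7] 44 [530.5 -67.1  76.6] b -62.7 -77.7 ext x -70.1 -54.9 y -84.9 -69.7
[296.6 227.9] 46 [522.2 -20.3  76.5] b -62.8 -30.2 ext x -70.0 -56.1 y -37.9 -22.2
[272.7 232.3] 49 [513.3  30.1  76.5] b -62.9 21.0 ext x -70.8 -55.2 y 13.3 29.0
t 11.30 pos [ 471.6 -369.5  200.7] rot [179.69  -1.88 -12.75] F [-0.   0.1  0.9] w 91.2
shift cm [-0.38  -0.659 13.056] turn [ 0.006 -0.033 -0.037] | shift after turn [ 0.07  -0.586 13.065]
```

Request:
{"name": "move_arm", "arguments": {
  "increments": [
    [[1,0,0,0,0.006,-0.033,-0.035],[1,0.07,-0.55,0,0,0,0],[1,0,0,3.5,0,0,0],[1,0,0,3.5,0,0,0],[1,0,0,3.3,0,0,0],[1,0,0,2,0,0,0],[1,0,0,0,0,0,0]]
  ]
}}

```text
time_s: 12.18
ee_pos: [473.3, -362.0, 76.5]
ee_rot: [179.8, -0.5, -10.2]
force: [-0.0, 0.8, 0.7]
gripper_width: 90.8
```

```bash
python3 -c "
from h import *
plan([473.4,-363.9,70],down(-10.65))"
```

```text
t 12.18 pos [ 473.3 -362.    76.5] rot [179.82  -0.49 -10.23] F [-0.   0.8  0.7] w 90.8
shift cm [0.04  0.183 0.652] turn [ 0.003 -0.009  0.007] | shift after turn [0.047 0.185 0.651]
```

Request:
{"name": "move_arm", "arguments": {
  "increments": [
    [[1,0.04,0.18,0.5,0,-0.008,0.007],[0,0,0,0,0,0,0],[0,0,0,0,0,0,0],[0,0,0,0,0,0,0],[0,0,0,0,0,0,0],[0,0,0,0,0,0,0],[0,0,0,0,0,0,0],[0,0,0,0,0,0,0],[0,0,0,0,0,0,0]]
  ]
}}

```text
time_s: 13.3
ee_pos: [475.2, -365.1, 75.1]
ee_rot: [179.6, -0.4, -10.6]
force: [0.2, -0.6, 0.7]
gripper_width: 15.2
```

```bash
python3 -c "
from h import *
plan([473.4,-363.9,70],down(-10.65))"
```

```text
t 13.30 pos [ 475.2 -365.1   75.1] rot [179.63  -0.39 -10.61] F [ 0.2 -0.6  0.7] w 15.2
shift cm [-0.199 -0.09   0.504] turn [ 0.006 -0.007  0.001] | shift after turn [-0.196 -0.087  0.506]
```

Request:
{"name": "move_arm", "arguments": {
  "increments": [
    [[0,0,0,-3,0,0,0],[0,0,0,-5,0,0,0],[0,0,0,-5,0,0,0],[0,-0.6,-5,-1.5,0,0,0],[0,-0.8,-5.8,0,0,0,0],[0,-0.8,-5.8,0,0,0,0],[0,-0.8,-5.8,0,0,0,0],[0,-0.8,-5.8,0,0,0,0],[0,-0.8,-5.8,0,0,0,0],[0,-0.6,-4.2,0,0,0,0]]
  ]
}}

```text
time_s: 14.55
ee_pos: [496.1, 28.8, 221.6]
ee_rot: [179.7, -0.7, -11.0]
force: [0.7, -0.1, 0.0]
gripper_width: 14.8
```

Request:
{"name": "move_arm", "arguments": {
  "increments": [
    [[0,0,0,0,0,0,-0.175],[0,0,0,0,0,0,-0.175],[0,0,0,0,0,0,-0.175],[0,0,0,0,0,0,-0.175],[0,0,0,0,0,0,-0.175],[0,0,0,0,0,0,-0.175],[0,0,0,0,0,0,-0.175],[0,0,0,0,0,0,-0.175],[0,0,0,0,0,0,-0.175],[0,0,0,0,0,0,-0.175],[0,0,0,0,-0.153,0,-0.13],[0,0,0,0,-0.153,0,0]]
  ]
}}

```text
time_s: 16.05
ee_pos: [497.2, 33.5, 220.7]
ee_rot: [162.3, 1.0, 100.1]
force: [0.3, -0.0, -0.3]
gripper_width: 15.2
```

```bash
python3 -c "
from h import *
hole(2,77,-2)"
```

```text
t 16.05 pos [497.2  33.5 220.7] rot [162.3    1.05 100.12] F [ 0.3 -0.  -0.3] w 15.2
shift cm [-0.306 -2.892  6.507] turn [0.    0.016 0.009] | shift after turn [-0.438 -2.885  6.503]
```

Request:
{"name": "move_arm", "arguments": {
  "increments": [
    [[0,0,0,0,0,0.016,0.009],[0,-0.4,-2.85,0,0,0,0],[0,0,0,3,0,0,0],[0,0,0,3,0,0,0],[0,0,0,0.8,0,0,0]]
  ]
}}

```text
time_s: 16.68
ee_pos: [494.6, 28.0, 149.0]
ee_rot: [162.4, -0.1, 99.8]
force: [-0.2, -0.1, -0.8]
gripper_width: 15.3
```

```bash
python3 -c "
from h import *
hole(2,62,-2)"
```

```text
t 16.68 pos [494.6  28.  149. ] rot [ 1.6236e+02 -1.4000e-01  9.9790e+01] F [-0.2 -0.1 -0.8] w 15.3
shift cm [ 0.058 -0.366  1.275] turn [-0.001 -0.002 -0.003] | shift after turn [ 0.061 -0.366  1.275]
```

Request:
{"name": "move_arm", "arguments": {
  "increments": [
    [[0,0.05,-0.34,0.5,0,0,0],[0,0,0,0.5,0,0,0],[0,0,0,0.3,0,0,0],[0,0,0,0.4,0,0,0]]
  ]
}}

```text
time_s: 17.18
ee_pos: [497.6, 29.1, 133.1]
ee_rot: [162.4, -0.2, 99.8]
force: [-8.6, -0.7, 12.1]
gripper_width: 15.3
```

```bash
python3 -c "
from h import *
hole(2,44,-2)"
```

```text
t 17.18 pos [497.6  29.1 133.1] rot [162.4   -0.18  99.79] F [-8.6 -0.7 12.1] w 15.3
shift cm [ 0.005 -0.188  1.461] turn [-0.001 -0.003 -0.003] | shift after turn [ 0.009 -0.189  1.46 ]
```

Request:
{"name": "move_arm", "arguments": {
  "increments": [
    [[0,0,-0.2,0,0,0,0],[0,0,-0.05,0.35,0,0,0],[0,0,0,0.35,0,0,0]]
  ]
}}

```text
time_s: 17.55
ee_pos: [497.5, 29.3, 125.9]
ee_rot: [162.3, -0.2, 99.8]
force: [-0.9, -0.4, -0.1]
gripper_width: 15.2
```

```bash
python3 -c "
from h import *
hole(2,44,-2)"
```

```text
t 17.55 pos [497.5  29.3 125.9] rot [162.3   -0.19  99.79] F [-0.9 -0.4 -0.1] w 15.2
shift cm [-0.015  0.039  0.786] turn [ 0.    -0.003 -0.003] | shift after turn [-0.013  0.039  0.786]
```

Request:
{"name": "move_arm", "arguments": {
  "increments": [
    [[0,0,0.03,0.3,0,0,0],[0,0,0,0.3,0,0,0],[0,0,0,0.1,0,0,0]]
  ]
}}

```text
time_s: 17.92
ee_pos: [499.9, 29.8, 119.8]
ee_rot: [162.3, -0.2, 99.8]
force: [-10.8, -1.1, 18.4]
gripper_width: 15.5
```

```bash
python3 -c "
from h import *
hole(2,44,-2)"
```

```text
t 17.93 pos [499.9  29.8 119.8] rot [162.32  -0.2   99.81] F [-10.8  -1.1  18.4] w 15.5
shift cm [-0.022 -0.006  0.122] turn [ 0.    -0.003 -0.003] | shift after turn [-0.021 -0.006  0.122]
```

Request:
{"name": "move_arm", "arguments": {
  "increments": [
    [[0.5,0,0,0,0,0,0],[0.5,0,0,0,0,0,0],[0.5,0,0,0,0,0,0],[0.5,0,0,0,0,0,0],[0.6,0,0,-1,0,0,0],[1,0,0,-4,0,0,0],[1,0,0,-5,0,0,0],[1,0,0,0,0.153,0,0],[1,0,0,0,0.153,0,0]]
  ]
}}

```text
time_s: 19.05
ee_pos: [467.0, 23.1, 222.3]
ee_rot: [180.0, -0.1, 99.7]
force: [0.5, 0.2, -0.7]
gripper_width: 90.5
```

```bash
python3 -c "
from h import *
plan([524.6,-373.5,190],down(-10.65))"
```

```text
t 19.05 pos [467.   23.1 222.3] rot [ 1.7996e+02 -7.0000e-02  9.9700e+01] F [ 0.5  0.2 -0.7] w 90.5
shift cm [-40.071  -1.005   3.179] turn [-1.000e-03 -1.000e-03  1.926e+00] | shift after turn [12.996 37.915  3.227]
```

Request:
{"name": "move_arm", "arguments": {
  "increments": [
    [[1,-5.6,-0.15,0.3,0,0,0],[1,-5.6,-0.15,0.3,0,0,0],[1,-5.6,-0.15,0.3,0,0,0],[1,-5.6,-0.15,0.3,0,0,0],[1,-5.6,-0.15,0.3,0,0,0],[1,-5.6,-0.15,0.3,0,0,0],[1,-5.6,-0.15,0.3,0,0,0]]
  ]
}}

```text
time_s: 19.92
ee_pos: [530.2, -372.5, 206.5]
ee_rot: [179.4, 0.1, 100.2]
force: [1.3, 0.2, 0.3]
gripper_width: 91.5
```

Request:
{"name": "move_arm", "arguments": {
  "increments": [
    [[1,0,0,0,0,0,0.175],[1,0,0,0,0,0,0.175],[1,0,0,0,0,0,0.175],[1,0,0,0,0,0,0.175],[1,0,0,0,0,0,0.175],[1,0,0,0,0,0,0.175],[1,0,0,0,0,0,0.175],[1,0,0,0,0,0,0.175],[1,0,0,0,0,0,0.175],[1,0,0,0,0,0,0.175],[1,0,0,0,0,0,0.13]]
  ]
}}

```text
time_s: 21.3
ee_pos: [528.5, -378.3, 211.1]
ee_rot: [179.9, -0.8, -11.6]
force: [0.1, 0.5, 0.7]
gripper_width: 91.3
```

```bash
cat > tops.py <<'E'
from h import *
b=np.load('board.npz'); f=grab('top'); W=cloud(f)
q=W-b['c']; bx=q@b['X']; by=q@b['Y']; bz=q@b['n']
for y in HY:
    m=(abs(bx+62.5)<14)&(abs(by-y)<14)&(bz>30)&(bz<110)
    print(y,m.sum(), np.percentile(bz[m],[50,90,98]).round(1) if m.sum()>4 else '', (bx[m&(bz>70)].mean().round(1),by[m&(bz>70)].mean().round(1)) if m.sum()>4 else '')
E
python3 meas.py | grep face; python3 tops.py; python3 -c "
from h import *
plan([524.6,-373.5,70],down(-10.65))"
```

```text
face n [-0.3   -0.052  0.952] c [576.   19.8  95.6] std 1.64 tilt 17.75 yaw 9.85
-78.5 0  
-30.2 0  
20.8 100 [66.8 78.1 78.6] (np.float64(-70.2), np.float64(21.4))
64.4 101 [68.6 77.7 79.8] (np.float64(-70.2), np.float64(65.1))
t 21.40 pos [ 528.5 -378.3  211.1] rot [179.91  -0.76 -11.29] F [-0.   1.  -0.3] w 91.0
shift cm [-0.665 -0.42  14.098] turn [ 0.002 -0.013 -0.011] | shift after turn [-0.474 -0.403 14.106]
```

Request:
{"name": "move_arm", "arguments": {
  "increments": [
    [[1,0,0,0,0,-0.013,-0.011],[1,-0.45,-0.38,0,0,0,0],[1,0,0,4,0,0,0],[1,0,0,4,0,0,0],[1,0,0,4,0,0,0],[1,0,0,1.9,0,0,0],[1,0,0,0,0,0,0]]
  ]
}}

```text
time_s: 22.28
ee_pos: [524.5, -373.0, 70.4]
ee_rot: [179.8, -0.1, -10.1]
force: [1.1, -0.1, 0.7]
gripper_width: 91.3
```

```bash
python3 -c "
from h import *
plan([524.6,-373.5,70],down(-10.65))"
```

```text
t 22.27 pos [ 524.5 -373.    70.4] rot [ 1.7984e+02 -9.0000e-02 -1.0100e+01] F [ 1.1 -0.1  0.7] w 91.3
shift cm [0.024 0.05  0.04 ] turn [ 0.003 -0.002  0.01 ] | shift after turn [0.024 0.05  0.04 ]
```

Request:
{"name": "move_arm", "arguments": {
  "increments": [
    [[0,0,0,0,0,0,0.01],[0,0,0,0,0,0,0],[0,0,0,0,0,0,0],[0,0,0,0,0,0,0],[0,0,0,0,0,0,0],[0,0,0,0,0,0,0],[0,0,0,0,0,0,0],[0,0,0,0,0,0,0]]
  ]
}}

```text
time_s: 23.28
ee_pos: [526.3, -374.2, 74.8]
ee_rot: [179.7, -0.5, -10.7]
force: [0.1, 0.3, 0.1]
gripper_width: 15.2
```

```bash
python3 -c "
from h import *
plan([524.6,-373.5,70],down(-10.65))"
```

```text
t 23.27 pos [ 526.3 -374.2   74.8] rot [179.67  -0.46 -10.67] F [0.1 0.3 0.1] w 15.2
shift cm [-0.18  -0.038  0.478] turn [ 0.006 -0.008 -0.   ] | shift after turn [-0.176 -0.035  0.48 ]
```

Request:
{"name": "move_arm", "arguments": {
  "increments": [
    [[0,0,0,-3,0,0,0],[0,0,0,-5,0,0,0],[0,0,0,-5,0,0,0],[0,-1.2,-4.5,-1.5,0,0,0],[0,-1.5,-5.6,0,0,0,0],[0,-1.5,-5.6,0,0,0,0],[0,-1.5,-5.6,0,0,0,0],[0,-1.5,-5.6,0,0,0,0],[0,-1.5,-5.6,0,0,0,0]]
  ]
}}

```text
time_s: 24.4
ee_pos: [501.2, -32.5, 220.5]
ee_rot: [179.7, -0.7, -11.1]
force: [2.0, 0.6, -0.3]
gripper_width: 15.0
```

Request:
{"name": "move_arm", "arguments": {
  "increments": [
    [[0,0,0,0,0,0,-0.175],[0,0,0,0,0,0,-0.175],[0,0,0,0,0,0,-0.175],[0,0,0,0,0,0,-0.175],[0,0,0,0,0,0,-0.175],[0,0,0,0,0,0,-0.175],[0,0,0,0,0,0,-0.175],[0,0,0,0,0,0,-0.175],[0,0,0,0,0,0,-0.175],[0,0,0,0,0,0,-0.175],[0,0,0,0,-0.153,0,-0.13],[0,0,0,0,-0.153,0,0]]
  ]
}}

```text
time_s: 25.9
ee_pos: [501.8, -26.5, 220.2]
ee_rot: [162.2, 1.0, 100.1]
force: [-0.6, 0.9, 0.0]
gripper_width: 15.2
```

```bash
python3 -c "
from h import *
hole(1,77,-1.8)"
```

```text
t 25.90 pos [501.8 -26.5 220.2] rot [162.24   1.03 100.14] F [-0.6  0.9  0. ] w 15.2
shift cm [ 0.58  -2.328  6.628] turn [0.    0.016 0.01 ] | shift after turn [ 0.452 -2.333  6.636]
```

Request:
{"name": "move_arm", "arguments": {
  "increments": [
    [[0,0,0,0,0,0.016,0.01],[0,0.45,-2.4,0,0,0,0],[0,0,0,3,0,0,0],[0,0,0,3,0,0,0],[0,0,0,0.8,0,0,0]]
  ]
}}

```text
time_s: 26.52
ee_pos: [501.9, -23.0, 149.8]
ee_rot: [162.3, -0.1, 99.7]
force: [0.2, -0.0, -0.1]
gripper_width: 15.3
```

```bash
python3 -c "
from h import *
hole(1,62,-1.8)"
```

```text
t 26.52 pos [501.9 -23.  149.8] rot [ 1.6232e+02 -1.4000e-01  9.9720e+01] F [ 0.2 -0.  -0.1] w 15.3
shift cm [ 0.109 -0.255  1.406] turn [-0.001 -0.002 -0.003] | shift after turn [ 0.112 -0.257  1.406]
```

Request:
{"name": "move_arm", "arguments": {
  "increments": [
    [[0,0.1,-0.35,0,0,0,0],[0,0,-0.05,0.5,0,0,0],[0,0,0,0.5,0,0,0]]
  ]
}}

```text
time_s: 26.9
ee_pos: [503.4, -22.3, 140.7]
ee_rot: [162.2, -0.1, 99.7]
force: [0.1, 1.1, -0.6]
gripper_width: 15.1
```

```bash
python3 -c "
from h import *
hole(1,62,-1.8)"
```

```text
t 26.90 pos [503.4 -22.3 140.7] rot [ 1.622e+02 -1.200e-01  9.972e+01] F [ 0.1  1.1 -0.6] w 15.1
shift cm [ 0.066 -0.127  0.491] turn [ 0.001 -0.001 -0.003] | shift after turn [ 0.067 -0.126  0.491]
```

Request:
{"name": "move_arm", "arguments": {
  "increments": [
    [[0,0.06,-0.17,0.2,0,0,0],[0,0,0,0.4,0,0,0],[0,0,0,0.4,0,0,0],[0,0,0,0.3,0,0,0]]
  ]
}}

```text
time_s: 27.4
ee_pos: [505.4, -21.1, 127.6]
ee_rot: [162.2, -0.1, 99.7]
force: [-0.5, 0.2, -0.1]
gripper_width: 14.7
```

```bash
python3 -c "
from h import *
hole(1,44,-1.8)"
```

```text
t 27.40 pos [505.4 -21.1 127.6] rot [ 1.6219e+02 -1.4000e-01  9.9710e+01] F [-0.5  0.2 -0.1] w 14.7
shift cm [-0.022  0.063  0.977] turn [ 0.001 -0.002 -0.003] | shift after turn [-0.021  0.064  0.977]
```

Request:
{"name": "move_arm", "arguments": {
  "increments": [
    [[0,0,0.06,0.35,0,0,0],[0,0,0,0.35,0,0,0],[0,0,0,0.2,0,0,0]]
  ]
}}

```text
time_s: 27.78
ee_pos: [508.5, -20.4, 119.3]
ee_rot: [162.2, -0.1, 99.7]
force: [-11.0, -1.2, 22.9]
gripper_width: 15.3
```

```bash
python3 -c "
from h import *
hole(1,44,-1.8)"
```

```text
t 27.77 pos [508.5 -20.4 119.3] rot [ 1.6222e+02 -1.4000e-01  9.9750e+01] F [-11.   -1.2  22.9] w 15.3
shift cm [-0.03   0.012  0.089] turn [ 0.001 -0.002 -0.003] | shift after turn [-0.029  0.011  0.089]
```

Home on about 25 N. I'll release and go for the last peg at (575.7,-383.1).

Request:
{"name": "move_arm", "arguments": {
  "increments": [
    [[0.5,0,0,0,0,0,0],[0.5,0,0,0,0,0,0],[0.5,0,0,0,0,0,0],[0.5,0,0,0,0,0,0],[0.6,0,0,-1,0,0,0],[1,0,0,-4,0,0,0],[1,0,0,-5,0,0,0],[1,0,0,0,0.153,0,0],[1,0,0,0,0.153,0,0]]
  ]
}}

```text
time_s: 28.9
ee_pos: [475.3, -27.2, 221.9]
ee_rot: [179.9, 0.0, 99.6]
force: [0.3, 0.6, -0.6]
gripper_width: 90.1
```

```bash
python3 -c "
from h import *
plan([575.7,-383.1,190],down(-10.65))"
```

```text
t 28.90 pos [475.3 -27.2 221.9] rot [1.7988e+02 4.0000e-02 9.9560e+01] F [ 0.3  0.6 -0.6] w 90.1
shift cm [-36.765   3.978   3.225] turn [ 0.002 -0.002  1.924] | shift after turn [16.443 33.126  3.19 ]
```

Request:
{"name": "move_arm", "arguments": {
  "increments": [
    [[1,-5.9,0.6,0.3,0,0,0],[1,-5.9,0.6,0.3,0,0,0],[1,-5.9,0.6,0.3,0,0,0],[1,-5.9,0.6,0.3,0,0,0],[1,-5.9,0.6,0.3,0,0,0],[1,-5.9,0.6,0.3,0,0,0]]
  ]
}}

```text
time_s: 29.65
ee_pos: [577.7, -375.3, 209.7]
ee_rot: [179.4, 0.2, 100.1]
force: [0.6, 0.5, 0.2]
gripper_width: 91.9
```

Request:
{"name": "move_arm", "arguments": {
  "increments": [
    [[1,0,0,0,0,0,0.175],[1,0,0,0,0,0,0.175],[1,0,0,0,0,0,0.175],[1,0,0,0,0,0,0.175],[1,0,0,0,0,0,0.175],[1,0,0,0,0,0,0.175],[1,0,0,0,0,0,0.175],[1,0,0,0,0,0,0.175],[1,0,0,0,0,0,0.175],[1,0,0,0,0,0,0.175],[1,0,0,0,0,0,0.12]]
  ]
}}

```text
time_s: 31.02
ee_pos: [576.0, -381.7, 213.3]
ee_rot: [179.9, -0.7, -11.1]
force: [-0.5, 0.4, -0.3]
gripper_width: 91.4
```

```bash
python3 meas.py | grep face; python3 tops.py; python3 -c "
from h import *
plan([575.7,-383.1,70],down(-10.65))"
```

```text
face n [-0.3   -0.053  0.952] c [575.9  19.6  95.5] std 1.61 tilt 17.75 yaw 9.95
-78.5 0  
-30.2 102 [66.7 77.5 78.8] (np.float64(-70.3), np.float64(-29.2))
20.8 101 [69.2 77.6 78.7] (np.float64(-70.4), np.float64(21.9))
64.4 102 [68.8 77.7 79.2] (np.float64(-70.1), np.float64(65.0))
t 31.12 pos [ 576.1 -381.8  213.4] rot [179.85  -0.72 -10.87] F [ 0.1 -0.5 -0.3] w 91.4
shift cm [-0.196  0.099 14.335] turn [ 0.003 -0.013 -0.004] | shift after turn [-0.016  0.136 14.336]
```

Request:
{"name": "move_arm", "arguments": {
  "increments": [
    [[1,0,0,0,0,-0.013,-0.004],[1,0,0.13,0,0,0,0],[1,0,0,4,0,0,0],[1,0,0,4,0,0,0],[1,0,0,4,0,0,0],[1,0,0,2.1,0,0,0],[1,0,0,0,0,0,0]]
  ]
}}

```text
time_s: 32.0
ee_pos: [576.8, -384.8, 70.3]
ee_rot: [179.7, -0.1, -10.2]
force: [0.1, 0.7, 0.7]
gripper_width: 91.2
```

```bash
python3 -c "
from h import *
plan([575.7,-383.1,70],down(-10.65))"
```

```text
t 32.00 pos [ 576.8 -384.8   70.3] rot [ 1.7974e+02 -1.1000e-01 -1.0180e+01] F [0.1 0.7 0.7] w 91.2
shift cm [-0.134 -0.147  0.031] turn [ 0.005 -0.002  0.008] | shift after turn [-0.135 -0.146  0.032]
```

Request:
{"name": "move_arm", "arguments": {
  "increments": [
    [[0,-0.2,-0.14,0,0,0,0.008],[0,0,0,0,0,0,0],[0,0,0,0,0,0,0],[0,0,0,0,0,0,0],[0,0,0,0,0,0,0],[0,0,0,0,0,0,0],[0,0,0,0,0,0,0],[0,0,0,0,0,0,0]]
  ]
}}

```text
time_s: 33.0
ee_pos: [577.1, -384.5, 75.2]
ee_rot: [179.6, -0.5, -10.6]
force: [-0.4, -0.3, 0.6]
gripper_width: 15.0
```

```bash
python3 -c "
from h import *
plan([575.7,-383.1,70],down(-10.65))"
```

```text
t 33.00 pos [ 577.1 -384.5   75.2] rot [179.55  -0.52 -10.62] F [-0.4 -0.3  0.6] w 15.0
shift cm [-0.166 -0.112  0.514] turn [ 0.008 -0.009  0.   ] | shift after turn [-0.161 -0.108  0.517]
```

Request:
{"name": "move_arm", "arguments": {
  "increments": [
    [[0,0,0,-3,0,0,0],[0,0,0,-5,0,0,0],[0,0,0,-5,0,0,0],[0,-1.8,-4.1,-1.5,0,0,0],[0,-2.5,-5.6,0,0,0,0],[0,-2.5,-5.6,0,0,0,0],[0,-2.5,-5.6,0,0,0,0],[0,-2.5,-5.6,0,0,0,0]]
  ]
}}

```text
time_s: 34.0
ee_pos: [509.5, -98.2, 219.6]
ee_rot: [179.6, -0.7, -11.0]
force: [0.7, 0.1, -0.5]
gripper_width: 15.1
```

Request:
{"name": "move_arm", "arguments": {
  "increments": [
    [[0,0,0,0,0,0,-0.175],[0,0,0,0,0,0,-0.175],[0,0,0,0,0,0,-0.175],[0,0,0,0,0,0,-0.175],[0,0,0,0,0,0,-0.175],[0,0,0,0,0,0,-0.175],[0,0,0,0,0,0,-0.175],[0,0,0,0,0,0,-0.175],[0,0,0,0,0,0,-0.175],[0,0,0,0,0,0,-0.175],[0,0,0,0,-0.153,0.016,-0.12],[0,0,0,0,-0.153,0,0]]
  ]
}}

```text
time_s: 35.5
ee_pos: [509.4, -92.1, 220.2]
ee_rot: [161.9, 0.3, 99.9]
force: [-0.0, 0.1, 0.1]
gripper_width: 15.2
```

```bash
python3 -c "
from h import *
hole(0,77,-1.6)"
```

```text
t 35.50 pos [509.4 -92.1 220.2] rot [161.9    0.27  99.94] F [-0.   0.1  0.1] w 15.2
shift cm [ 2.203 -2.009  6.731] turn [0.006 0.005 0.001] | shift after turn [ 2.17  -1.97   6.753]
```

Request:
{"name": "move_arm", "arguments": {
  "increments": [
    [[0,0,0,0,0.006,0.005,0],[0,2.15,-2.1,0,0,0,0],[0,0,0,3,0,0,0],[0,0,0,3,0,0,0],[0,0,-0.1,0.8,0,0,0],[0,0,0,0.4,0,0,0]]
  ]
}}

```text
time_s: 36.25
ee_pos: [511.0, -71.1, 147.1]
ee_rot: [162.4, 0.1, 100.0]
force: [0.0, -0.6, -0.4]
gripper_width: 15.0
```

```bash
python3 -c "
from h import *
hole(0,62,-1.6)"
```

```text
t 36.25 pos [511.  -71.1 147.1] rot [1.6238e+02 6.0000e-02 9.9960e+01] F [ 0.  -0.6 -0.4] w 15.0
shift cm [ 0.127 -0.233  1.134] turn [-0.002  0.001  0.001] | shift after turn [ 0.125 -0.235  1.133]
```

Request:
{"name": "move_arm", "arguments": {
  "increments": [
    [[0,0.12,-0.3,0,0,0,0],[0,0,-0.05,0.5,0,0,0],[0,0,0,0.4,0,0,0]]
  ]
}}

```text
time_s: 36.62
ee_pos: [511.6, -70.4, 139.1]
ee_rot: [162.2, 0.1, 100.0]
force: [0.3, 0.6, 0.2]
gripper_width: 15.3
```

```bash
python3 -c "
from h import *
hole(0,62,-1.6)"
```

```text
t 36.62 pos [511.6 -70.4 139.1] rot [1.6222e+02 1.4000e-01 9.9960e+01] F [0.3 0.6 0.2] w 15.3
shift cm [ 0.067 -0.06   0.355] turn [0.001 0.002 0.001] | shift after turn [ 0.066 -0.06   0.355]
```

Request:
{"name": "move_arm", "arguments": {
  "increments": [
    [[0,0.06,-0.1,0.3,0,0,0],[0,0,0,0.4,0,0,0],[0,0,0,0.4,0,0,0]]
  ]
}}

```text
time_s: 37.0
ee_pos: [513.5, -68.9, 128.0]
ee_rot: [162.2, 0.1, 99.9]
force: [-0.5, 1.5, 1.5]
gripper_width: 14.9
```

```bash
python3 -c "
from h import *
hole(0,44,-1.6)"
```

```text
t 37.00 pos [513.5 -68.9 128. ] rot [1.6223e+02 7.0000e-02 9.9930e+01] F [-0.5  1.5  1.5] w 14.9
shift cm [-0.046  0.075  1.032] turn [0.    0.001 0.   ] | shift after turn [-0.047  0.076  1.032]
```

Request:
{"name": "move_arm", "arguments": {
  "increments": [
    [[0,-0.02,0.07,0.4,0,0,0],[0,0,0,0.35,0,0,0],[0,0,0,0.25,0,0,0]]
  ]
}}

```text
time_s: 37.38
ee_pos: [518.0, -68.6, 119.4]
ee_rot: [162.1, 0.1, 100.0]
force: [-7.6, -1.3, 20.8]
gripper_width: 15.0
```

```bash
python3 -c "
from h import *
hole(0,44,-1.6)"
```

```text
t 37.38 pos [518.  -68.6 119.4] rot [1.6214e+02 1.3000e-01 9.9970e+01] F [-7.6 -1.3 20.8] w 15.0
shift cm [ 0.002 -0.084  0.074] turn [0.002 0.002 0.001] | shift after turn [ 0.002 -0.084  0.074]
```

Request:
{"name": "move_arm", "arguments": {
  "increments": [
    [[0.5,0,0,0,0,0,0],[0.5,0,0,0,0,0,0],[0.5,0,0,0,0,0,0],[0.5,0,0,0,0,0,0],[0.6,0,0,-1,0,0,0],[1,0,0,-4,0,0,0],[1,0,0,-5,0,0,0],[1,0,0,0,0.153,0,0],[1,0,0,0,0.153,0,0]]
  ]
}}

```text
time_s: 38.5
ee_pos: [484.6, -75.7, 221.4]
ee_rot: [179.9, 0.4, 99.7]
force: [1.0, 0.5, -0.6]
gripper_width: 90.3
```

```bash
python3 -c "
from h import *
plan([528.2,339.9,150],down(153.4))"
```

```text
t 38.50 pos [484.6 -75.7 221.4] rot [179.87   0.42  99.74] F [ 1.   0.5 -0.6] w 90.3
shift cm [40.277 11.314  6.876] turn [-0.001  0.008 -0.937] | shift after turn [14.708 39.118  7.143]
```

Request:
{"name": "move_arm", "arguments": {
  "increments": [
    [[1,5.7,1.6,0,0,0,0],[1,5.7,1.6,0,0,0,0],[1,5.7,1.6,0,0,0,0],[1,5.7,1.6,0,0,0,0],[1,5.7,1.6,0,0,0,0],[1,5.7,1.6,0,0,0,0],[1,5.7,1.6,0,0,0,0]]
  ]
}}

```text
time_s: 39.38
ee_pos: [533.7, 345.0, 223.8]
ee_rot: [179.3, 0.6, 99.3]
force: [0.8, -0.9, -0.5]
gripper_width: 91.2
```

Request:
{"name": "move_arm", "arguments": {
  "increments": [
    [[1,0,0,0.5,0,0,-0.17],[1,0,0,0.5,0,0,-0.17],[1,0,0,0.5,0,0,-0.17],[1,0,0,0.5,0,0,-0.17],[1,0,0,0.5,0,0,-0.17],[1,0,0,0.5,0,0,-0.08]]
  ]
}}

```text
time_s: 40.12
ee_pos: [533.7, 350.2, 195.4]
ee_rot: [179.9, 1.0, 154.7]
force: [-0.7, 0.1, 0.3]
gripper_width: 91.5
```

```bash
python3 meas.py | grep 'face\|phone'; python3 tops.py; python3 -c "
from h import *
f=grab('scene'); save(f,'scene1.png',s=1.42); f=grab('top'); save(f,'top1.png',s=1.42)
plan([528.2,339.9,80],down(153.4))"
```

```text
face n [-0.298 -0.059  0.953] c [575.9  19.8  95.6] std 1.62 tilt 17.72 yaw 11.26
phone ((553.5298461914062, 339.1656799316406), (66.97444152832031, 167.43186950683594), 63.126312255859375) 14.498505409481412
-78.5 99 [66.2 77.3 78.6] (np.float64(-69.8), np.float64(-75.9))
-30.2 99 [67.4 78.  79. ] (np.float64(-70.1), np.float64(-29.7))
20.8 100 [67.5 77.4 78.9] (np.float64(-70.8), np.float64(21.6))
64.4 97 [66.5 78.  79.4] (np.float64(-69.9), np.float64(64.8))
t 40.33 pos [533.8 350.3 195.5] rot [179.92   1.01 154.42] F [-0.4 -0.8  0.2] w 91.4
shift cm [ 0.255 -1.196 11.542] turn [0.002 0.018 0.018] | shift after turn [ 0.031 -1.181 11.546]
```

View pics/scene1.png

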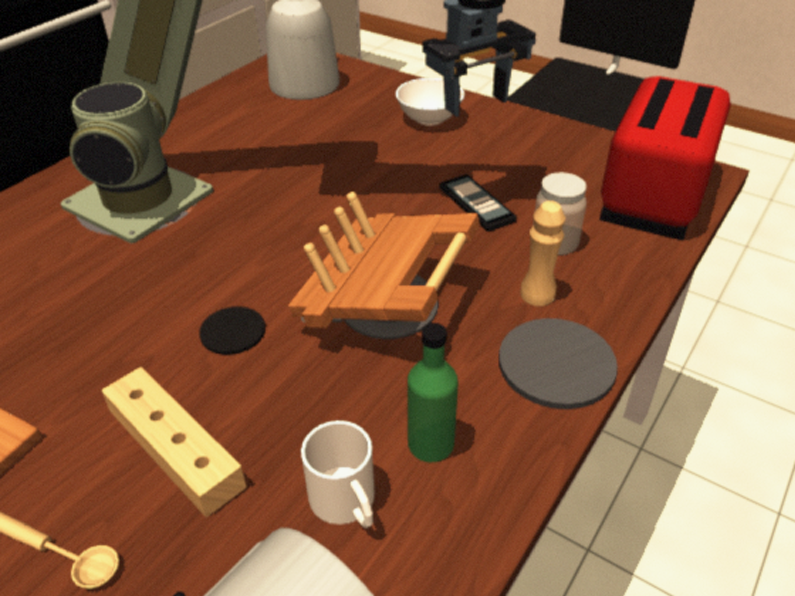

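The pegs stand home in all four holes, and the block is empty. The phone has been knocked about 25 mm towards the jar; its new centre is (553.5, 339).

```bash
cat > ph.py <<'E'
from h import *
f=grab('top'); W=cloud(f); Z=W[...,2]
m=(W[...,0]>420)&(W[...,0]<660)&(W[...,1]>220)&(W[...,1]<470)&(Z>8)&(Z<25)
n,l,st,cc=cv2.connectedComponentsWithStats(m.astype('uint8')); k=1+st[1:,4].argmax(); print('phone',cv2.minAreaRect(W[l==k][:,:2].astype('f4')))
E
python3 ph.py; python3 - <<'E'
from h import *
f=np.load('top0.npz'); W=cloud(f); Z=W[...,2]
m=(Z>60)&(Z<125)&(W[...,0]>560)&(W[...,0]<800)&(W[...,1]>230)&(W[...,1]<420)
print('jar',W[m].min(0),W[m].max(0),np.median(W[m],0))
plan([553.5,339.2,40],down(153.1))
E
```

```text
phone ((553.35888671875, 338.57110595703125), (67.38700866699219, 167.39320373535156), 64.03748321533203)
jar [682.48965328 275.06798248  60.06139025] [799.28438729 419.91234761 124.95920404] [722.57090732 313.56925768 116.80496004]
t 40.38 pos [533.8 350.4 195.5] rot [179.91   1.02 154.43] F [-0.  -0.5 -0.4] w 91.5
shift cm [-1.98  -0.183 15.589] turn [0.002 0.018 0.023] | shift after turn [-2.26  -0.106 15.552]
```

Request:
{"name": "move_arm", "arguments": {
  "increments": [
    [[1,0,0,0,0,0.018,0.015],[1,-2.2,-0.1,3,0,0,0],[1,0,0,4,0,0,0],[1,0,0,4,0,0,0],[1,0,0,4,0,0,0],[1,0,0,0,0,0,0]]
  ]
}}

```text
time_s: 41.12
ee_pos: [556.9, 340.7, 44.9]
ee_rot: [179.5, 0.0, 153.1]
force: [-0.6, 0.3, -0.5]
gripper_width: 91.3
```

```bash
python3 -c "
from h import *
plan([553.5,338.9,5],down(153.4))"
```

```text
t 41.12 pos [556.9 340.7  44.9] rot [1.7954e+02 2.0000e-02 1.5310e+02] F [-0.6  0.3 -0.5] w 91.3
shift cm [ 0.218 -0.347  3.99 ] turn [ 0.008  0.    -0.005] | shift after turn [ 0.218 -0.314  3.992]
```

Request:
{"name": "move_arm", "arguments": {
  "increments": [
    [[1,0.2,-0.3,1.5,0.008,0,0],[1,0,0,1.5,0,0,0],[1,0,0,0.6,0,0,0],[1,0,0,0,0,0,0]]
  ]
}}

```text
time_s: 41.62
ee_pos: [556.5, 340.7, 11.2]
ee_rot: [179.6, 0.2, 153.0]
force: [-0.4, 0.1, -0.0]
gripper_width: 91.6
```

```bash
python3 -c "
from h import *
plan([553.5,338.9,4],down(153.4))"
```

```text
t 41.62 pos [556.5 340.7  11.2] rot [179.65   0.24 153.05] F [-0.4  0.1 -0. ] w 91.6
shift cm [ 0.195 -0.299  0.721] turn [ 0.006  0.004 -0.006] | shift after turn [ 0.194 -0.293  0.724]
```

Request:
{"name": "move_arm", "arguments": {
  "increments": [
    [[1,0.2,-0.3,0.7,0.005,0,0],[0,0,-0.1,0.1,0,0,0],[0,0,0,0.05,0,0,0],[0,0,0,0.05,0,0,0],[0,0,0,0,0,0,0],[0,0,0,0,0,0,0]]
  ],
  "force": 30
}}

```text
time_s: 42.38
ee_pos: [553.6, 338.5, 3.1]
ee_rot: [179.8, 0.3, 153.0]
force: [0.1, -0.4, -0.6]
gripper_width: 65.8
```

```bash
python3 -c "
from h import *
plan([553.5,338.9,4],down(153.4))"
```

```text
t 42.38 pos [553.6 338.5   3.1] rot [179.81   0.33 153.04] F [ 0.1 -0.4 -0.6] w 65.8
shift cm [ 0.029  0.035 -0.09 ] turn [ 0.003  0.006 -0.006] | shift after turn [ 0.03   0.035 -0.09 ]
```

Request:
{"name": "move_arm", "arguments": {
  "increments": [
    [[0,0,0,-2,0,0,0],[0,0,0,-4,0,0,0],[0,0,0,-5,0,0,0],[0,0,0,-5,0,0,0],[0,0,0,-3,0,0,0],[0,0,0,0,0,0,0]]
  ]
}}

```text
time_s: 43.12
ee_pos: [550.7, 337.2, 194.7]
ee_rot: [-179.8, 0.1, 153.0]
force: [0.8, 0.4, -2.4]
gripper_width: 65.6
```

```bash
cat > brd.py <<'E'
from h import *
import sys
def board(f=None,save_=True):
    f=f if f is not None else grab('top'); W=cloud(f); b=np.load('board.npz'); q=W-b['c']
    m=(abs(q@b['n'])<12)&(abs(q@b['Y'])<115)&((q@b['X'])>-40)&((q@b['X'])<40)
    P=W[m]
    for _ in range(4):
        c=P.mean(0); u,s,vt=np.linalg.svd(P-c,full_matrices=False); n=vt[2]*np.sign(vt[2,2]); d=(P-c)@n; P=P[abs(d)<4]
    # in-plane direction from the left/right edges of the plain part
    M=(abs((W-c)@n)<4)&(abs(q@b['Y'])<145)&(abs(q@b['X'])<44)&((q@b['X'])>-38); Q=W[M]
    Y=np.cross(n,np.cross(b['Y'],n)); Y/=np.linalg.norm(Y)
    X=np.cross(Y,n)
    e=[]
    for sgn in (1,-1):
        px,py=[],[]
        for t in range(-34,42,4):
            k=abs((Q-c)@X-t)<2
            if k.sum()>5: px.append(t); py.append(((Q[k]-c)@Y*sgn).max()*sgn)
        a=np.polyfit(px,py,1); e.append(a)
    sl=(e[0][0]+e[1][0])/2
    X2=X+sl*Y; X2/=np.linalg.norm(X2); Y2=np.cross(n,X2)
    yawe=np.degrees(np.arctan2(X2[1],X2[0])); yawn=np.degrees(np.arctan2(-n[1],-n[0]))
    print('tilt %.2f yaw(edges) %.2f yaw(normal) %.2f'%(np.degrees(np.arccos(n[2])),yawe,yawn),'c',c.round(1),'Ymid %.1f'%((e[0][1]+e[1][1])/2),'slopes',e[0][0].round(3),e[1][0].round(3))
    return f,W,c,n,X2,Y2
if __name__=='__main__': board()
E
python3 brd.py; python3 tops.py
```

```text
tilt 17.54 yaw(edges) 11.16 yaw(normal) 11.47 c [576.2  19.7  95.7] Ymid -0.4 slopes -0.003 -0.001
-78.5 99 [68.3 78.2 79.2] (np.float64(-69.8), np.float64(-75.8))
-30.2 100 [68.4 77.8 78.5] (np.float64(-70.2), np.float64(-29.7))
20.8 100 [66.4 78.2 79.4] (np.float64(-70.4), np.float64(21.2))
64.4 97 [67.5 77.8 78.6] (np.float64(-70.1), np.float64(65.0))
```

```bash
cat >> h.py <<'E'
def onb(x,y,h):
    """TCP at board_face (x,y), h off the face, tool square on the board"""
    b=np.load('board.npz'); Rt=R.from_matrix(np.stack([b['Y'],b['X'],-b['n']],1))
    plan(b['c']+(x-62.5)*b['X']+(y-.4)*b['Y']+h*b['n'],Rt)
E
python3 -c "
from h import *
onb(66,0,60)"
```

```text
t 43.23 pos [549.2 336.3 191.3] rot [-1.7945e+02 -1.3000e-01  1.5304e+02] F [ 0.6 -0.5 -2.4] w 65.7
shift cm [-15.594 -27.913   3.978] turn [-0.298 -0.138  0.897] | shift after turn [-31.6    -5.951   2.03 ]
```

Request:
{"name": "move_arm", "arguments": {
  "increments": [
    [[0,0,0,-0.2,-0.05,-0.023,0.15],[0,0,0,0,-0.05,-0.023,0.15],[0,0,0,0,-0.05,-0.023,0.15],[0,0,0,0,-0.05,-0.023,0.15],[0,0,0,0,-0.05,-0.023,0.15],[0,0,0,0,-0.05,-0.023,0.14]]
  ]
}}

```text
time_s: 43.98
ee_pos: [542.0, 330.8, 174.2]
ee_rot: [163.4, 0.5, 99.9]
force: [0.8, 0.4, -2.3]
gripper_width: 66.1
```

Request:
{"name": "move_arm", "arguments": {
  "increments": [
    [[0,-5.1,-1,0,0,0,0],[0,-5.1,-1,0,0,0,0],[0,-5.1,-1,0,0,0,0],[0,-5.1,-1,0,0,0,0],[0,-5.1,-1,0,0,0,0],[0,-5.1,-1,0,0,0,0],[0,0,0,0,0,0,0]]
  ]
}}

```text
time_s: 44.85
ee_pos: [528.8, 10.5, 142.9]
ee_rot: [164.9, 0.5, 100.0]
force: [1.9, 0.1, 0.7]
gripper_width: 65.3
```

```bash
python3 -c "
from h import *
onb(66,0,20)"
```

```text
t 44.85 pos [528.8  10.5 142.9] rot [164.88   0.48  99.99] F [1.9 0.1 0.7] w 65.3
shift cm [0.072 3.666 3.803] turn [-0.045  0.014 -0.019] | shift after turn [-0.052  3.49   3.966]
```

```bash
python3 -c "
from h import *
f=grab('scene'); save(f,'s2.png',(200,110,360,230),5)
f=grab('top'); save(f,'t2.png',s=1.42)"
```

```text
(no output)
```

View pics/s2.png

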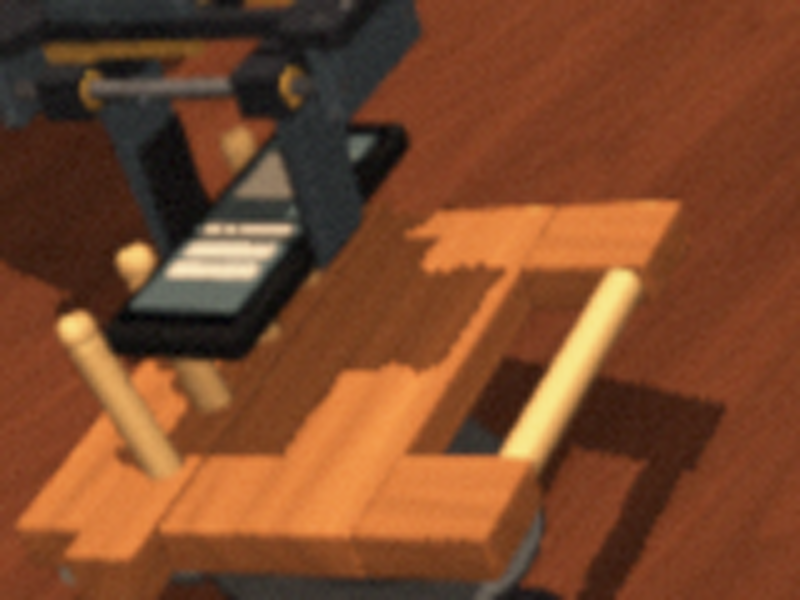

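The crop shows the phone hanging low, with its lower edge just against the upper ends of the pegs at (78,325), (135,262) and (240,140). They still stand. I'll back off up-slope and check them.

Request:
{"name": "move_arm", "arguments": {
  "increments": [
    [[0,0,1,-0.3,0,0,0],[0,0,2,-0.5,0,0,0],[0,0,2,0,-0.045,0.014,-0.019],[0,0,0,0,0,0,0]]
  ]
}}

```text
time_s: 45.45
ee_pos: [571.5, 27.7, 160.0]
ee_rot: [163.0, -0.2, 102.0]
force: [-0.1, 0.0, -2.0]
gripper_width: 65.5
```

```bash
python3 tops.py; python3 -c "
from h import *
onb(66,0,20)
f=grab('scene'); save(f,'s3.png',(200,110,360,230),5)"
```

```text
-78.5 2  
-30.2 0  
20.8 0  
64.4 0  
t 45.50 pos [570.9  27.7 159.7] rot [163.09  -0.2  102.  ] F [ 0.3 -0.5 -2.5] w 65.6
shift cm [-0.926 -1.231  4.216] turn [-0.014 -0.007  0.011] | shift after turn [-0.91  -1.28   4.205]
```

View pics/s3.png

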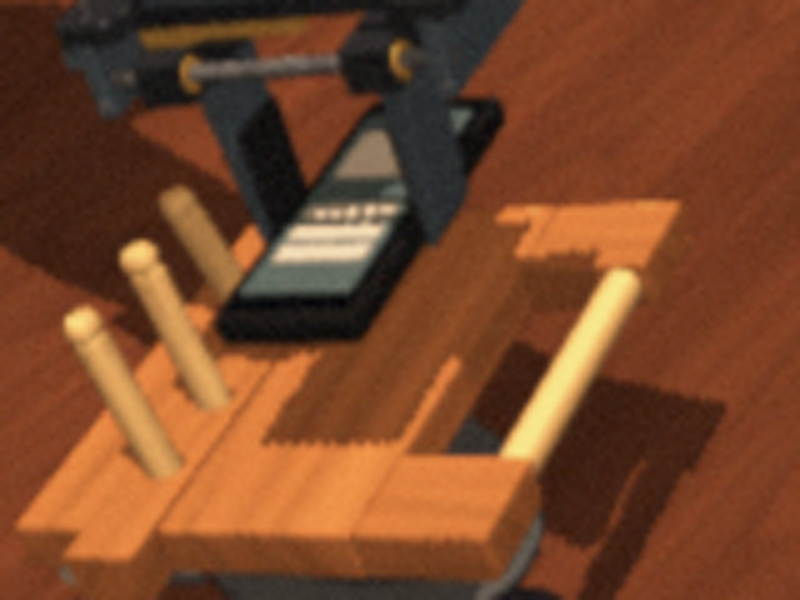

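Request:
{"name": "move_arm", "arguments": {
  "increments": [
    [[0,-0.9,-1.25,0,-0.012,-0.007,0.011],[0,0,0,2,0,0,0],[0,0,0,2,0,0,0],[0,0,0,0,0,0,0]]
  ]
}}

```text
time_s: 46.05
ee_pos: [566.5, 17.3, 114.9]
ee_rot: [162.8, 0.0, 101.2]
force: [0.0, -0.1, -1.8]
gripper_width: 65.4
```

```bash
python3 -c "
from h import *
onb(66,0,4)"
```

```text
t 46.05 pos [566.5  17.3 114.9] rot [162.76   0.   101.23] F [ 0.  -0.1 -1.8] w 65.4
shift cm [0.026 0.7   1.726] turn [-0.008  0.    -0.001] | shift after turn [0.025 0.686 1.732]
```

Request:
{"name": "move_arm", "arguments": {
  "increments": [
    [[0,0,0.7,0.3,-0.008,0,0],[0,0,0.05,0.6,0,0,0],[0,0,0,0.5,0,0,0],[0,0,0,0,0,0,0]]
  ]
}}

```text
time_s: 46.55
ee_pos: [578.2, 19.0, 104.9]
ee_rot: [162.1, 0.0, 101.2]
force: [0.5, -0.3, -1.6]
gripper_width: 65.7
```

```bash
python3 -c "
from h import *
onb(66,0,4)"
```

```text
t 46.55 pos [578.2  19.  104.9] rot [1.6215e+02 5.0000e-02 1.0119e+02] F [ 0.5 -0.3 -1.6] w 65.7
shift cm [ 0.079 -0.132  0.421] turn [ 0.002  0.001 -0.001] | shift after turn [ 0.079 -0.131  0.421]
```

Request:
{"name": "move_arm", "arguments": {
  "increments": [
    [[0,0.06,-0.15,0.3,0,0,0],[0,0,0,0.2,0,0,0],[0,0,0,0,0,0,0]]
  ]
}}

```text
time_s: 46.92
ee_pos: [577.9, 19.7, 100.9]
ee_rot: [162.1, 0.1, 101.2]
force: [-0.3, -0.7, -1.8]
gripper_width: 65.8
```

```bash
python3 -c "
from h import *
onb(66,0,4)"
```

```text
t 46.92 pos [577.9  19.7 100.9] rot [1.6212e+02 6.0000e-02 1.0122e+02] F [-0.3 -0.7 -1.8] w 65.8
shift cm [0.009 0.006 0.037] turn [ 0.003  0.001 -0.   ] | shift after turn [0.009 0.007 0.037]
```

Request:
{"name": "move_arm", "arguments": {
  "increments": [
    [[0,0,0,0.15,0,0,0],[0,0,0,0.1,0,0,0]]
  ]
}}

```text
time_s: 47.18
ee_pos: [578.3, 19.8, 100.3]
ee_rot: [162.1, 0.1, 101.2]
force: [-6.6, -1.2, 8.5]
gripper_width: 65.7
```

Request:
{"name": "move_arm", "arguments": {
  "increments": [
    [[0.82,0,0,0,0,0,0],[0.82,0,0,0,0,0,0],[0.82,0,0,0,0,0,0],[0.82,0,0,-1,0,0,0],[0.82,0,0,-3,0,0,0],[0.82,0,0,-5,0,0,0],[0,0,0,-3,0,0,0]]
  ]
}}

```text
time_s: 48.05
ee_pos: [541.2, 12.6, 217.0]
ee_rot: [162.2, 0.1, 101.2]
force: [-0.3, 0.6, 0.4]
gripper_width: 67.4
```

```bash
python3 -c "
from h import *
onb(118,0,40)
f=grab('scene'); save(f,'s4.png',(200,110,360,230),5)"
```

```text
t 48.05 pos [541.2  12.6 217. ] rot [1.6218e+02 5.0000e-02 1.0122e+02] F [-0.3  0.6  0.4] w 67.4
shift cm [-6.000e-03  5.217e+00  8.652e+00] turn [ 0.002  0.001 -0.   ] | shift after turn [-0.018  5.233  8.642]
```

View pics/s4.png

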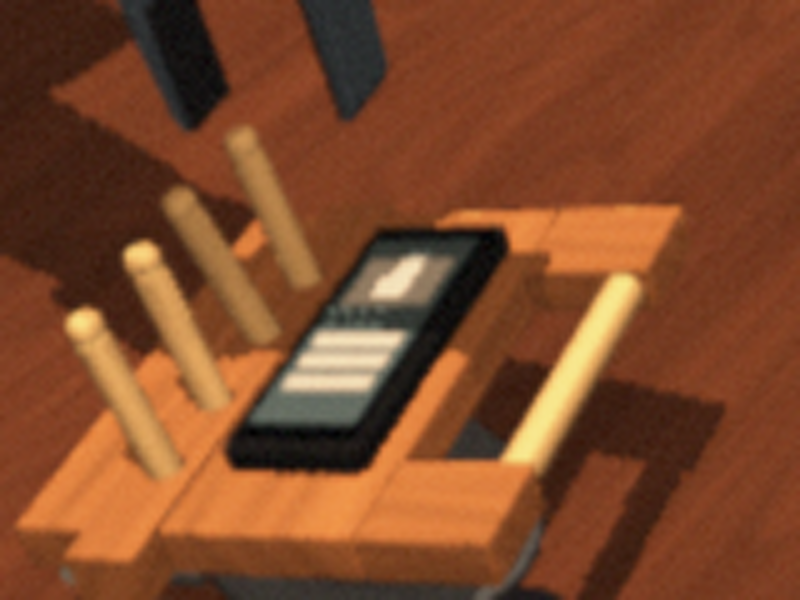

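The phone lies on the board, screen up, with a gap to the pegs. I'll close the fingers and push it down-slope against them.

Request:
{"name": "move_arm", "arguments": {
  "increments": [
    [[0,0,2.7,1.2,0,0,0],[0,0,2.7,2.5,0,0,0],[0,0,0,2.5,0,0,0],[0,0,0,2,0,0,0],[0,0,0,0,0,0,0],[0,0,0,0,0,0,0],[0,0,0,0,0,0,0]]
  ]
}}

```text
time_s: 48.98
ee_pos: [621.2, 27.4, 163.6]
ee_rot: [161.3, 0.3, 101.2]
force: [0.0, -0.1, -0.2]
gripper_width: 0.5
```

```bash
python3 -c "
from h import *
onb(118,0,7)"
```

```text
t 48.98 pos [621.2  27.4 163.6] rot [161.31   0.26 101.18] F [ 0.  -0.1 -0.2] w 0.5
shift cm [ 0.115 -0.96   4.359] turn [ 0.017  0.005 -0.   ] | shift after turn [ 0.094 -0.885  4.375]
```

Request:
{"name": "move_arm", "arguments": {
  "increments": [
    [[0,0.1,-0.9,1,0.016,0.005,0],[0,0,0,1.5,0,0,0],[0,0,0,1.5,0,0,0],[0,0,0,0.3,0,0,0]]
  ]
}}

```text
time_s: 49.48
ee_pos: [625.8, 29.3, 117.8]
ee_rot: [162.2, -0.0, 101.3]
force: [0.2, -0.1, 0.3]
gripper_width: 0.4
```

```bash
python3 -c "
from h import *
onb(87.5,0,6)"
```

```text
t 49.48 pos [625.8  29.3 117.8] rot [ 1.6221e+02 -2.0000e-02  1.0126e+02] F [ 0.2 -0.1  0.3] w 0.4
shift cm [-0.    -3.006 -0.039] turn [ 0.001 -0.    -0.   ] | shift after turn [ 0.    -3.006 -0.035]
```

Request:
{"name": "move_arm", "arguments": {
  "increments": [
    [[0,0,-0.6,-0.1,0,0,0],[0,0,-0.6,0,0,0,0],[0,0,-0.6,0,0,0,0],[0,0,-0.5,0,0,0,0]]
  ]
}}

```text
time_s: 49.98
ee_pos: [603.3, 24.7, 111.7]
ee_rot: [162.1, -0.0, 101.3]
force: [0.9, -0.1, -0.0]
gripper_width: 0.4
```

```bash
python3 -c "
from h import *
onb(87.5,0,6)"
```

```text
t 49.98 pos [603.3  24.7 111.7] rot [162.13  -0.   101.26] F [ 0.9 -0.1 -0. ] w 0.4
shift cm [ 0.011 -0.636  0.083] turn [ 0.003 -0.    -0.   ] | shift after turn [ 0.011 -0.636  0.085]
```

Request:
{"name": "move_arm", "arguments": {
  "increments": [
    [[0,0,-0.3,0,0,0,0],[0,0,-0.3,0,0,0,0],[0,0,0,0,0,0,0]]
  ]
}}

```text
time_s: 50.35
ee_pos: [596.9, 23.4, 110.1]
ee_rot: [162.1, 0.0, 101.3]
force: [0.7, 0.5, 0.6]
gripper_width: 0.1
```

```bash
cat > pf.py <<'E'
from h import *
b=np.load('board.npz'); f=grab('top'); W=cloud(f); q=W-b['c']; x=q@b['X']+62.5; y=q@b['Y']+.4; z=q@b['n']
m=(abs(z-15)<4)&(x>4)&(x<112)&(abs(y)<110)
n,l,st,cc=cv2.connectedComponentsWithStats(m.astype('uint8')); k=1+st[1:,4].argmax(); m=l==k
P=np.stack([x[m],y[m]],1).astype('f4'); print('phone on board',cv2.minAreaRect(P),P.min(0),P.max(0),'h',np.median(z[m]))
E
python3 pf.py; python3 -c "
from h import *
onb(87.5,0,6)"
```

```text
phone on board ((69.35559844970703, -63.97011947631836), (37.53090286254883, 16.132665634155273), 89.48075866699219) [ 61.232155 -82.752556] [ 77.48249  -45.237526] h 13.443786909867994
t 50.40 pos [597.1  23.4 110.2] rot [1.6209e+02 1.0000e-02 1.0125e+02] F [-0.6 -0.6 -0.1] w 0.8
shift cm [0.016 0.011 0.135] turn [ 0.003  0.    -0.   ] | shift after turn [0.016 0.012 0.135]
```

Request:
{"name": "move_arm", "arguments": {
  "increments": [
    [[0,0,-0.2,0,0,0,0],[0,0,-0.15,0,0,0,0]]
  ]
}}

```text
time_s: 50.65
ee_pos: [594.4, 22.8, 109.4]
ee_rot: [162.0, 0.0, 101.3]
force: [0.2, 0.4, -0.0]
gripper_width: 0.7
```

Request:
{"name": "move_arm", "arguments": {
  "increments": [
    [[0,0,-0.1,0,0,0,0]]
  ]
}}

```text
time_s: 50.78
ee_pos: [593.5, 22.6, 109.1]
ee_rot: [162.0, 0.0, 101.2]
force: [0.9, 0.3, 0.4]
gripper_width: 0.3
```

Request:
{"name": "move_arm", "arguments": {
  "increments": [
    [[0,0,-0.2,0,0,0,0],[0,0,-0.1,0,0,0,0]]
  ]
}}

```text
time_s: 51.02
ee_pos: [591.9, 22.2, 108.9]
ee_rot: [161.8, 0.0, 101.2]
force: [2.9, 1.2, 0.4]
gripper_width: 0.1
```

Request:
{"name": "move_arm", "arguments": {
  "increments": [
    [[0,0,-0.1,0,0,0,0],[0,0,-0.1,0,0,0,0]]
  ]
}}

```text
time_s: 51.28
ee_pos: [591.6, 22.2, 109.4]
ee_rot: [161.6, 0.0, 101.2]
force: [3.0, 1.6, 1.2]
gripper_width: 0.7
```

```bash
python3 pf.py; python3 -c "
from h import *
onb(87.5,0,6)
f=grab('scene'); save(f,'s5.png',(200,110,360,230),5)"
```

```text
phone on board ((60.712425231933594, -63.57653045654297), (38.61578369140625, 23.180410385131836), 88.81136322021484) [ 48.993015 -82.88201 ] [ 72.46524 -44.43596] h 14.497942724393129
t 51.33 pos [591.6  22.1 109.3] rot [1.6159e+02 5.0000e-02 1.0121e+02] F [3.9 2.2 1.2] w 0.7
shift cm [0.035 0.575 0.231] turn [ 0.012  0.001 -0.001] | shift after turn [0.035 0.577 0.224]
```

View pics/s5.png

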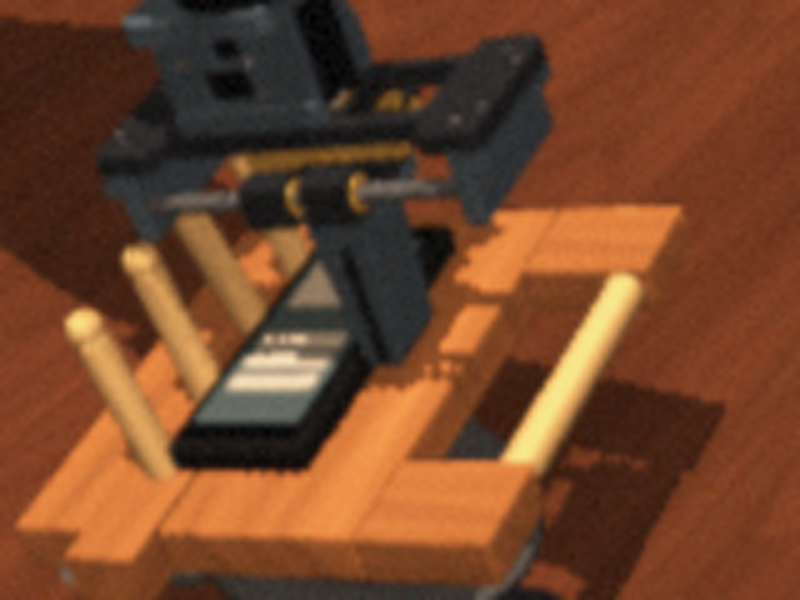

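The phone's lower edge now sits against the pegs, with about 4 N felt and its upper edge at x ≈ 73. I'll back off, then plan the bar grasp.

Request:
{"name": "move_arm", "arguments": {
  "increments": [
    [[0,0,0.4,-0.1,0,0,0],[0,0,0,-3,0,0,0],[0.5,0,0,-5,0,0,0],[0.5,0,1.5,-3,0,0,0],[0.5,0,1.5,0,0,0,0],[0.5,0,0,0,0,0,0]]
  ],
  "force": 50
}}

```text
time_s: 52.12
ee_pos: [582.2, 20.5, 221.6]
ee_rot: [162.9, -0.0, 101.3]
force: [-0.4, 0.3, 0.2]
gripper_width: 37.3
```

```bash
python3 pf.py; python3 brd.py; python3 - <<'E'
from h import *
f=np.load('top0.npz')
for nm,u,v,h in (('mill top',288,152,170),('mill base',303,183,0),('oil top',536,123,205),('oil base',516,175,0),('jar top',193,185,120)): print(nm,onplane(f,u/1.42,v/1.42,h).round())
b=np.load('board.npz'); F=b['c']-62.5*b['X']-.4*b['Y']; H=F-35*b['X']-24*b['n']; u=b['X']*[1,1,0]; u/=np.linalg.norm(u)
print('hinge',H.round(1),'axis',(H+85*u).round(1),'bar',(F+156*b['X']-12*b['n']).round(1))
onb(156,0,40)
E
```

```text
tilt 17.79 yaw(edges) 11.39 yaw(normal) 11.75 c [617.7 -41.6 103.1] Ymid 67.7 slopes -0.069 0.073
mill top [756. 164. 170.]
mill base [767. 173.   0.]
oil top [ 776. -176.  205.]
oil base [ 774. -180.    0.]
jar top [728. 315. 120.]
hinge [492.1   2.7  43.1] axis [575.4  19.3  43.1] bar [666.9  37.5 112.7]
t 52.23 pos [581.2  20.5 220.8] rot [ 1.6301e+02 -8.0000e-02  1.0127e+02] F [-0.1  0.6  0.6] w 44.5
shift cm [-0.016  5.135  7.699] turn [-0.013 -0.001 -0.   ] | shift after turn [-7.000e-03  5.037e+00  7.763e+00]Traceback (most recent call last):
  File "pf.py", line 4, in <module>
    n,l,st,cc=cv2.connectedComponentsWithStats(m.astype('uint8')); k=1+st[1:,4].argmax(); m=l==k
                                                                       ~~~~~~~~~~~~~~~^^
ValueError: attempt to get argmax of an empty sequence
```

Request:
{"name": "move_arm", "arguments": {
  "increments": [
    [[0.5,0,2.5,0,0,0,0],[0.5,0,2.5,0,0,0,0],[0.5,0,0,3,0,0,0],[0.5,0,0,3,0,0,0],[0.5,0,0,2.5,0,0,0],[0.5,0,0,0,0,0,0]]
  ]
}}

```text
time_s: 52.98
ee_pos: [646.7, 34.9, 139.9]
ee_rot: [164.3, -0.3, 101.3]
force: [-0.2, -0.1, -0.4]
gripper_width: 45.8
```

```bash
python3 -c "
from h import *
onb(156,0,-30)"
```

```text
t 52.98 pos [646.7  34.9 139.9] rot [164.3   -0.27 101.3 ] F [-0.2 -0.1 -0.4] w 45.8
shift cm [-0.16   1.289  4.966] turn [-0.035 -0.005 -0.001] | shift after turn [-0.137  1.113  5.009]
```

Request:
{"name": "move_arm", "arguments": {
  "increments": [
    [[0.5,0,0,0,-0.035,-0.005,0],[0.5,-0.13,1.1,0,0,0,0],[0.5,0,0,1,0,0,0],[0.5,0,0,0,0,0,0]]
  ]
}}

```text
time_s: 53.48
ee_pos: [661.2, 36.1, 134.0]
ee_rot: [162.3, 0.0, 101.2]
force: [-0.9, 0.2, -0.4]
gripper_width: 45.4
```

```bash
python3 -c "
from h import *
onb(156,0,-30)"
```

```text
t 53.48 pos [661.2  36.1 134. ] rot [1.6230e+02 1.0000e-02 1.0122e+02] F [-0.9  0.2 -0.4] w 45.4
shift cm [ 0.022 -0.084  4.008] turn [-0.     0.    -0.001] | shift after turn [ 0.021 -0.086  4.008]
```

Request:
{"name": "move_arm", "arguments": {
  "increments": [
    [[0.5,0,-0.1,1,0,0,0],[0.5,0,0,1,0,0,0],[0.5,0,0,1,0,0,0],[0.5,0,0,0.8,0,0,0]]
  ]
}}

```text
time_s: 53.98
ee_pos: [672.4, 38.3, 95.3]
ee_rot: [162.3, 0.0, 101.2]
force: [0.0, 0.0, -0.1]
gripper_width: 45.3
```

```bash
python3 -c "
from h import *
onb(156,0,-30)
f=grab('scene'); save(f,'s6.png',(200,110,360,230),5)"
```

```text
t 53.98 pos [672.4  38.3  95.3] rot [1.6229e+02 1.0000e-02 1.0122e+02] F [ 0.   0.  -0.1] w 45.3
shift cm [ 0.029 -0.001 -0.019] turn [-0.     0.    -0.001] | shift after turn [ 0.029 -0.001 -0.019]
```

View pics/s6.png

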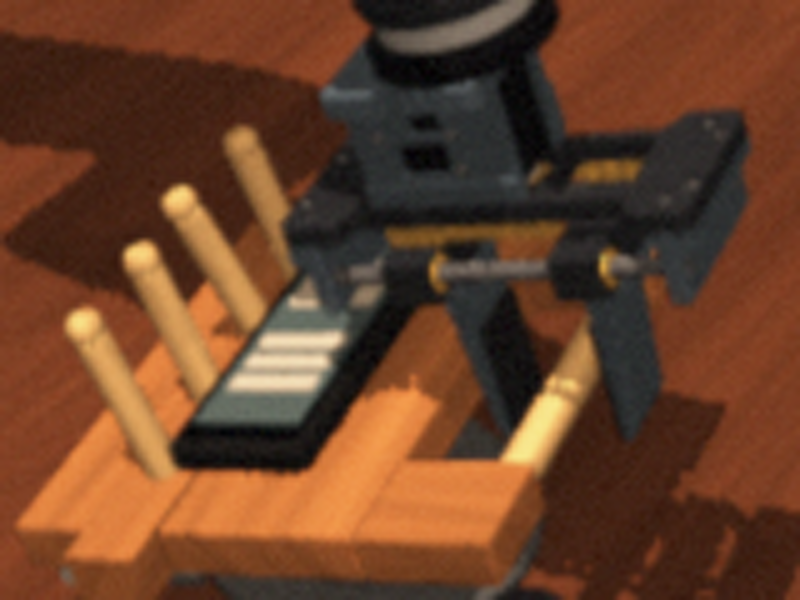

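Request:
{"name": "move_arm", "arguments": {
  "increments": [
    [[0,0,0,0,0,0,0],[0,0,0,0,0,0,0],[0,0,0,0,0,0,0],[0,0,0,0,0,0,0],[0,0,0,0,0,0,0]]
  ],
  "force": 50
}}

```text
time_s: 54.65
ee_pos: [671.7, 38.3, 94.1]
ee_rot: [162.4, 0.0, 101.3]
force: [0.6, 0.5, -1.9]
gripper_width: 16.9
```

```bash
cat >> h.py <<'E'
def arc(kind,deg,N):
    s=monitor.state(); Rc=R.from_euler('xyz',s['ee_rot'],degrees=True); p=s['ee_pos']
    x=Rc.as_matrix()[:,1]*[1,1,0]; x/=np.linalg.norm(x); y=np.cross([0,0,1],x)
    A=np.array([575.4,19.3,44.5])
    w,o=(np.array([0,0,1.]),A) if kind=='swivel' else (-y,A-85*x)
    th=np.radians(deg)
    G=R.from_rotvec(w*th/N); p2=G.apply(p-o)+o
    print('pos',p.round(1),'rot',s['ee_rot'].round(2),'F',s['force'].round(1),'w %.1f'%s['gripper_width'])
    print(N,'rows of',(Rc.inv().apply(p2-p)/10).round(3),(Rc.inv()*G*Rc).as_rotvec().round(4),'r=%.0f'%np.linalg.norm(np.cross(p-o,w)))
E
python3 -c "
from h import *
arc('swivel',-11.3,8)"
```

```text
pos [671.7  38.3  94.1] rot [1.6243e+02 1.0000e-02 1.0125e+02] F [ 0.6  0.5 -1.9] w 16.9
8 rows of [-0.242 -0.003 -0.001] [ 0.     -0.0074  0.0235] r=98
```

Request:
{"name": "move_arm", "arguments": {
  "increments": [
    [[0,-0.24,0,0,0,-0.0074,0.0235],[0,-0.24,0,0,0,-0.0074,0.0235],[0,-0.24,0,0,0,-0.0074,0.0235],[0,-0.24,0,0,0,-0.0074,0.0235],[0,-0.24,0,0,0,-0.0074,0.0235],[0,-0.24,0,0,0,-0.0074,0.0235],[0,-0.24,0,0,0,-0.0074,0.0235],[0,0,0,0,0,0,0]]
  ]
}}

```text
time_s: 55.65
ee_pos: [673.7, 21.0, 94.0]
ee_rot: [162.4, 0.1, 90.9]
force: [-0.4, 1.9, -1.4]
gripper_width: 16.7
```

```bash
python3 -c "
from h import *
arc('swivel',-2,2)
arc('tilt',27.3,8)"
```

```text
pos [673.7  21.   94. ] rot [1.6244e+02 5.0000e-02 9.0860e+01] F [-0.4  1.9 -1.4] w 16.7
2 rows of [-0.172 -0.001 -0.   ] [ 0.     -0.0053  0.0166] r=98
pos [673.7  21.   94. ] rot [1.6244e+02 5.0000e-02 9.0860e+01] F [-0.4  1.9 -1.4] w 16.7
8 rows of [-1.000e-03  1.400e-02 -1.131e+00] [-0.0596  0.      0.0001] r=190
```

Request:
{"name": "move_arm", "arguments": {
  "increments": [
    [[0,-0.16,0,0,0,-0.005,0.016],[0,0,0,0,0,0,0],[0,0,0.01,-0.85,-0.045,0,0],[0,0,0.01,-0.85,-0.045,0,0],[0,0,0.01,-0.85,-0.045,0,0],[0,0,0.01,-0.85,-0.045,0,0]]
  ]
}}

```text
time_s: 56.4
ee_pos: [664.3, 19.1, 122.1]
ee_rot: [151.8, 0.0, 89.8]
force: [6.9, 1.0, -7.2]
gripper_width: 17.0
```

```bash
python3 -c "
from h import *
arc('tilt',18,8)"
```

```text
pos [664.3  19.1 122.1] rot [1.5184e+02 4.0000e-02 8.9790e+01] F [ 6.9  1.  -7.2] w 17.0
8 rows of [-0.001  0.039 -0.747] [-0.0393  0.      0.    ] r=190
```

Request:
{"name": "move_arm", "arguments": {
  "increments": [
    [[0,0,0.04,-0.93,-0.049,0,0],[0,0,0.04,-0.93,-0.049,0,0],[0,0,0.04,-0.93,-0.049,0,0],[0,0,0.04,-0.93,-0.049,0,0],[0,0,0.04,-0.93,-0.049,0,0],[0,0,0,0,0,0,0]]
  ]
}}

```text
time_s: 57.15
ee_pos: [641.9, 18.5, 160.9]
ee_rot: [137.4, -0.1, 89.6]
force: [-5.8, 0.4, 6.3]
gripper_width: 17.1
```

```bash
cat > b2.py <<'E'
from h import *
f=grab('scene'); W=cloud(f)
# flat wood region on the board above the phone & between batten... use rough frame from a 3D window
hsv=cv2.cvtColor(f['color'],cv2.COLOR_RGB2HSV)
wood=(hsv[...,0]>8)&(hsv[...,0]<22)&(hsv[...,1]>110)&(hsv[...,2]>90)
m=wood&(W[...,0]>440)&(W[...,0]<720)&(abs(W[...,1]-10)<150)&(W[...,2]>35)&(W[...,2]<230)
P=W[m]; rng=np.random.default_rng(0); best=0
for _ in range(400):
    a=P[rng.choice(len(P),3,False)]; n=np.cross(a[1]-a[0],a[2]-a[0]); n/=np.linalg.norm(n)+1e-9
    if abs(n[2])<.5: continue
    k=abs((P-a[0])@n)<2.5
    if k.sum()>best: best=k.sum(); B=k
P=P[B]
for _ in range(3):
    c=P.mean(0); n=np.linalg.svd(P-c,full_matrices=False)[2][2]; n*=np.sign(n[2]); P=P[abs((P-c)@n)<3]
print('face',len(P),'c',c.round(1),'n',n.round(4),'tilt %.2f yaw %.2f'%(np.degrees(np.arccos(n[2])),np.degrees(np.arctan2(-n[1],-n[0]))))
E
python3 b2.py; python3 -c "
from h import *
arc('tilt',2,1)"
```

```text
face 990 c [571.3 -38.4 141.9] n [-0.6233 -0.0038  0.782 ] tilt 38.56 yaw 0.35
pos [641.9  18.5 160.9] rot [ 1.374e+02 -8.000e-02  8.960e+01] F [-5.  0.  5.] w 16.9
1 rows of [ 0.001  0.047 -0.665] [-0.0349 -0.     -0.0001] r=191
```

Request:
{"name": "move_arm", "arguments": {
  "increments": [
    [[0,0,0,-0.5,-0.012,0,0],[0,0,0,-0.5,-0.012,0,0],[0,0,0,-0.5,-0.012,0,0],[0,0,0,0,0,0,0]]
  ]
}}

```text
time_s: 57.7
ee_pos: [631.8, 18.3, 171.6]
ee_rot: [136.2, 0.1, 89.3]
force: [-2.6, 0.2, 2.4]
gripper_width: 17.1
```

```bash
python3 b2.py; python3 -c "
from h import *
arc('tilt',2,1)"
```

```text
face 676 c [564.8 -43.1 148.6] n [-0.6772 -0.0089  0.7357] tilt 42.63 yaw 0.75
pos [631.7  18.3 171.6] rot [1.3623e+02 7.0000e-02 8.9290e+01] F [-1.9  0.2 -1.4] w 17.3
1 rows of [-0.001  0.009 -0.664] [-0.0349  0.      0.0001] r=190
```

Request:
{"name": "move_arm", "arguments": {
  "increments": [
    [[0,0,0,-0.4,-0.008,0,0],[0,0,0,-0.38,-0.008,0,0],[0,0,0,0,0,0,0]]
  ]
}}

```text
time_s: 58.12
ee_pos: [626.8, 18.3, 176.3]
ee_rot: [135.7, 0.2, 89.1]
force: [-3.6, 0.9, 2.8]
gripper_width: 16.7
```

```bash
python3 b2.py; sed "s/grab('scene')/grab('top')/" b2.py > b3.py; python3 b3.py; python3 -c "
from h import *
arc('tilt',2,1)"
```

```text
face 490 c [573.7 -30.5 158.9] n [-0.6605 -0.0468  0.7494] tilt 41.46 yaw 4.05
face 4527 c [546.1  12.3 134.4] n [-0.7107 -0.0032  0.7035] tilt 45.30 yaw 0.26
pos [626.7  18.3 176.4] rot [135.74   0.16  89.13] F [-0.9 -0.7 -2.5] w 17.0
1 rows of [-0.003 -0.009 -0.662] [-0.0349 -0.      0.0001] r=190
```

Request:
{"name": "move_arm", "arguments": {
  "increments": [
    [[0.45,0,0,0,0,0,0],[0.45,0,0,0,0,0,0],[0.45,0,0,0,0,0,0],[0.45,0,0,0,0,0,0],[0.45,0,0,-2,0,0,0],[0.45,0,0,-4,0,0,0],[0.45,0,0,-4,0,0,0],[0.45,6,0,-2,0,0,0],[0.45,6,0,0,0,0,0],[0.45,6,0,0,0,0,0],[0.45,6,0,0,0,0,0],[0.45,6,0,0,0,0,0]]
  ]
}}

```text
time_s: 59.72
ee_pos: [550.5, 275.2, 258.3]
ee_rot: [136.4, -0.4, 89.0]
force: [1.0, -0.7, -0.1]
gripper_width: 41.5
```

```bash
cat > fin.py <<'E'
from h import *
f=grab('top'); W=cloud(f); save(f,'top_f.png',(190,120,360,270),4.5)
x,y,z=W[...,0],W[...,1],W[...,2]
tt=np.radians(45); X=np.array([np.cos(tt),0,np.sin(tt)]); n=np.array([-np.sin(tt),0,np.cos(tt)]); Y=np.array([0,1.,0])
F=np.array([490.4,19.3,44.5])+35*X+24*n
for it in range(5):
    q=W-F; a,b,c=q@X,q@Y,q@n
    m=(abs(c)<8)&(((a>80)&(a<107)&(abs(b)<112))|((a>-50)&(a<105)&(abs(b)>92)&(abs(b)<114))|((a>112)&(a<160)&(abs(b)>80)&(abs(b)<114)))
    P=W[m]
    for _ in range(3):
        cc=P.mean(0); N=np.linalg.svd(P-cc,full_matrices=False)[2][2]; N*=np.sign(N[2]); P=P[abs((P-cc)@N)<4]
    n=N; Y=np.cross(n,np.array([n[2],0,-n[0]])) if 0 else np.array([0,1.,0])-n[1]*n; Y/=np.linalg.norm(Y); X=np.cross(Y,n); F=F+n*((cc-F)@n)
print('tilt %.2f yaw(n) %.2f npts %d'%(np.degrees(np.arccos(n[2])),np.degrees(np.arctan2(-n[1],-n[0])),len(P)),'F',F.round(1))
q=W-F; a,b,c=q@X,q@Y,q@n
g=(abs(c)<5)
L=[(t,b[g&(abs(a-t)<2)&(abs(b)<135)].max(),b[g&(abs(a-t)<2)&(abs(b)<135)].min()) for t in range(22,104,5)]
L=np.array(L); print('edge slopes deg',np.degrees(np.arctan(np.polyfit(L[:,0],L[:,1],1)[0])).round(2),np.degrees(np.arctan(np.polyfit(L[:,0],L[:,2],1)[0])).round(2),'edges',np.median(L[:,1]).round(1),np.median(L[:,2]).round(1),' X yaw',np.degrees(np.arctan2(X[1],X[0])).round(2))
m=(abs(c-15)<3.5)&(a>4)&(a<110)&(abs(b)<115)
k_,l,st,_=cv2.connectedComponentsWithStats(m.astype('uint8')); k=1+st[1:,4].argmax(); m=l==k
Q=np.stack([a[m],b[m]],1).astype('f4'); print('phone',cv2.minAreaRect(Q),Q.min(0),Q.max(0))
for y0 in (-85,-40,10,55):
    m=(abs(a)<22)&(b>y0-0)&(b<y0+40)&(c>65)&(c<95)
    if m.sum()>3: print('peg',m.sum(),a[m].mean().round(1),b[m].mean().round(1),np.percentile(c[m],[50,90]).round(1))
E
python3 fin.py
```

```text
tilt 45.39 yaw(n) 0.25 npts 3090 F [498.3  19.3  86.1]
edge slopes deg 0.42 0.64 edges 118.3 -119.5  X yaw 0.0
phone ((38.45130157470703, 0.7913894653320312), (167.220703125, 68.5759506225586), 89.83203887939453) [  4.067927 -82.73463 ] [72.73387 84.39382]
peg 59 -8.9 -77.9 [74.8 78. ]
peg 62 -8.6 -28.7 [74.7 77.3]
peg 52 -11.0 15.1 [75.5 78.9]
peg 58 -8.0 65.8 [74.7 77.5]
```

View pics/top_f.png

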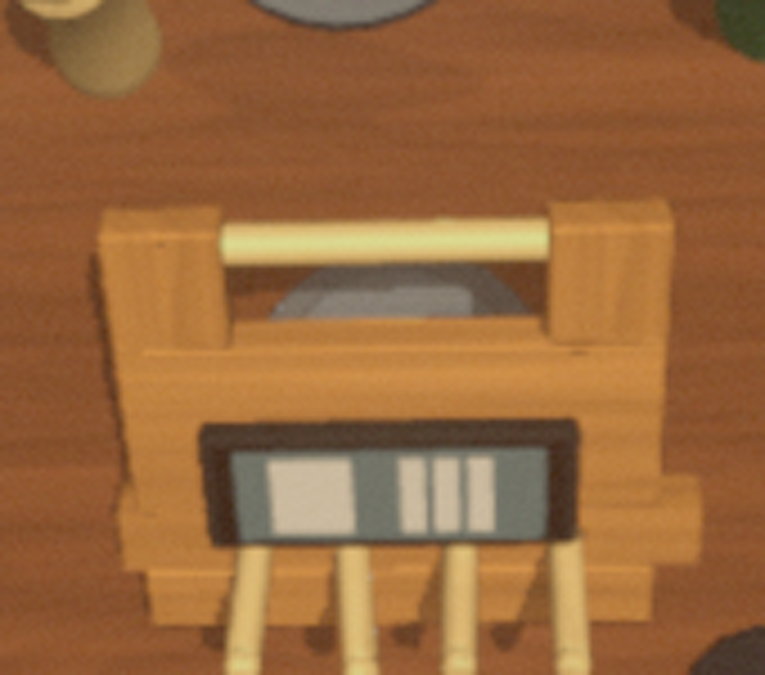

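The top view shows the board square. The phone is centred at (390,485) with its lower edge against all four pegs, which meet it at (250,550), (355,550), (458,550) and (567,550). The arm is clear, so I'm handing in.

```bash
python3 -c "
from h import *
print(job.job_done())"
```

```text
the job is handed in; nothing more can be done
None
```

I set up the recipe rest and handed it in after about 60 s of the 210 s allowed.

**Pegs:** All four pegs are in holes of their own. In the first top-view checks of the tops after insertion, each stood about 77–78 mm above the face, and 77 mm means fully home. The final check read 77–79 mm.

**Phone:** It lies screen up, centred to about 1 mm and parallel to the board. I pushed it down-slope until it pressed on the pegs with about 4 N. The phone had been knocked about 25 mm during the run, so I found it again before picking it up.

**Board:** The last top-view measurement gave a slope of 45.4° and a turn of about 0.3–0.5° off square, with the robot clear of everything.

**Checks that disagreed or went wrong:**
- **Scene camera slope:** Its last fit, taken just before I let go of the bar, gave 41.5° and a 4° turn. It was based on few points with the gripper in the way, so I discarded it. The top view and the arm's own position gave 45.3–45.9°.
- **Low carry:** The phone was carried too low and brushed the pegs with about 3 N. They were still standing and fully in afterwards.
- **Last peg:** Pressing it in turned the board by about 1.4°, and I corrected this when squaring the board.
- **Other objects:** I did not measure them again at the end, but the arm never went near them.

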